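# Check the bench balance with the check weights and put the weights away

## Robot

A 6-joint arm with a two-finger parallel gripper is mounted at the origin on a cart in front of the work surface, level with it; the furniture and walls round the work are solid. World frame = base frame: x ahead of the robot, y to its left, z up, the work surface at z = 0. Lengths are in m, angles in rad, forces in N, time in s.
With the tool pointing down it reaches from about 0.275 to 0.825 m from the base axis. Payload 4.9 kg.
Tool frame: the origin (TCP) lies midway between the tips of the shut fingers; the grasp point (between the pads) lies 19 mm behind it (grip_point_offset is the distance from the TCP to the grasp point, in m); z points along the fingers, x is the direction in which the jaws open and shut, and the axes are right-handed (so a half turn about z gives the same grasp; the last joint's range is limited). The gripper opens to 85 mm and grips with 20 to 120 N. Pads are 22 mm wide; open, the fingers measure 114 mm over their backs; the gripper's body (76 mm by 85 mm) begins 54 mm behind the grasp point. The pads swing forward as they close: fully open they stand 13 mm farther back than shut.
Start: joints at [-1.455, 0.326, -0.193, 1.052, 0, 1.437], TCP at [0.136, -0.533, 0.231] pointing down, gripper open.
Joint ranges: [-2.65, 2.65], [-0.97, 1.79], [-1.3, 1.35], [-1.93, 2.1], [-1.47, 1.37], [-3.14, 3.14]. Speed limits (rad/s): [2.57, 2.57, 3.14, 3.14, 3.14, 3.14].

## Interface

Orientations are given as a rotation vector (axis times angle).
In Python, from cell import * gives the robot as it stands. Calls block until the motion is done:
- movep(position, orientation): joint-space move of the TCP to a pose.
- move_l(position, velocity=0.15, rot=None, until_force=None): straight line of the TCP; rot=None keeps the orientation; velocity is the mean speed in m/s. With until_force (N) it stops when the force on the tool has changed by that much, and returns True; else False.
- set_joints(angles): joint-space move.
- let_go() and grab(newtons=None): open the fingers fully, or close them until they stop; newtons is the grip in N (None keeps the last).
- sleep(seconds).
- ik(position, orientation): joint angles nearest the present ones, or None.
- get_state(): the state.
- grab_frame(name): name is "side" or "top"; returns a dict with "img" (400x640x3 uint8, red, green, blue), "fx", "fy", "cx", "cy" (pixels), "cam_to_world" (4x4, takes a point from camera to world coordinates). Camera axes: x right, y down, z forward; pixel columns grow to the right and rows downward; lengths in m; the calibration is good to about 2 mm. A picture is of the moment at which its call begins. There is no depth.
A pose or a line that the arm cannot do raises MotionError and nothing moves.
- sign_off(): hands the job in, once; it reports no verdict.
Trained networks look in the newest picture that a camera, given by its name, has taken for a name from the list of things; names that differ only in an ending like _2 or _b are one class to them, and where a whole thing is asked for, a point or a joint stands for the part that bears it (a point fixed in the world has none). Each returns a list of dicts, best first, with "score" (0 to 1); they miss things now and then, are a little off and sometimes report something else, mostly with a low value. They report only what shows in the picture. A call takes as long as a camera call.
- spot_in(camera, name): "centre" ([column, row] in pixels, amid what is visible of it).
- silhouettes(camera, name): "mask" (400x640 bool, what is visible of it) and "centre" ([column, row] in pixels, amid what is visible of it).
- tip_of(camera, name): "centre" ([column, row] in pixels: a listed point, or the origin of a listed thing).
The state is a dict: "clock": time; "q": joint angles; "joint_velocities": joint speeds; "tau": joint torques, N m; "position": TCP position; "eef_rot": TCP orientation; "contact_force": force on the tool from outside, world axes, zero at the start; "wrist_torque": the same for the moment, N m; "finger_gap": opening from 0.0 (shut) to 1.0 (fully open).
Only numpy, scipy, OpenCV 4.12 (cv2) and the standard library are available. Lean on these libraries where they do the work, as an engineer would, in place of code of your own. Each camera call takes 0.05 s, during which the arm holds its last target.

## Task

Do the morning check of the balance: with its pan empty, press the green zero key, then set the check weights that are out on the bench gently in the middle of the pan one at a time, lightest first and heaviest last, each standing alone and let go for a good three seconds so that the reading can settle. Each weight goes back into its own labelled well in the wooden case (its colour band matches the label), upright and right down on the floor of the well; weights that are not there are away for calibration. Finish by shutting the lid of the case, and do not press hard on the pan or knock over the beaker.

Things in the scene. Friction and masses are not known exactly. Their poses are not given: they have to be found in the camera images.
- w50: 50 g check weight: squat polished steel disc 24 mm in diameter and 12.5 mm high with a round upright knob to hold it by on top (12 mm in diameter, 13 mm high), 25.5 mm high in all, 50 g; a yellow band round the disc and a yellow ring on its top round the knob. Stands upright on the bench between balance and case at the start. Origin: centre of its underside, z up. May be absent.
- w100: 100 g check weight: squat polished steel disc 30 mm in diameter and 16 mm high with a round upright knob to hold it by on top (16 mm in diameter, 14 mm high), 30 mm high in all, 100 g; a green band round the disc and a green ring on its top round the knob. Stands upright on the bench between balance and case at the start. Origin: centre of its underside, z up. May be absent.
- w200: 200 g check weight: squat polished steel disc 38 mm in diameter and 20 mm high with a round upright knob to hold it by on top (20 mm in diameter, 15 mm high), 35 mm high in all, 200 g; a blue band round the disc and a blue ring on its top round the knob. Stands upright on the bench between balance and case at the start. Origin: centre of its underside, z up. May be absent.
- w500: 500 g check weight: squat polished steel disc 50 mm in diameter and 27 mm high with a round upright knob to hold it by on top (24 mm in diameter, 16 mm high), 43 mm high in all, 500 g; a red band round the disc and a red ring on its top round the knob. Stands upright on the bench between balance and case at the start. Origin: centre of its underside, z up. May be absent.
- slot_50 (a point): centre of the floor of the round well for the 50 g weight in the weight case (30 mm in diameter, 10 mm deep; the well's rim is at the level of the case base's top, 40 mm over the bench). A yellow label lies on the lining in front of it. Axes as the weight case.
- slot_100 (a point): centre of the floor of the round well for the 100 g weight in the weight case (36 mm in diameter, 10 mm deep; the well's rim is at the level of the case base's top, 40 mm over the bench). A green label lies on the lining in front of it. Axes as the weight case.
- slot_200 (a point): centre of the floor of the round well for the 200 g weight in the weight case (44 mm in diameter, 10 mm deep; the well's rim is at the level of the case base's top, 40 mm over the bench). A blue label lies on the lining in front of it. Axes as the weight case.
- slot_500 (a point): centre of the floor of the round well for the 500 g weight in the weight case (56 mm in diameter, 10 mm deep; the well's rim is at the level of the case base's top, 40 mm over the bench). A red label lies on the lining in front of it. Axes as the weight case.
- weight_case: wooden case for the check weights, fixed to the bench: base 106 (x) x 227 (y) x 40 mm high, grey lining flush with its rim, four wells in a row along its y axis (from +y to -y: 500 g, 200 g, 100 g, 50 g), hinged lid at its back (+x) edge. Origin: centre of its underside; -x is its front, towards the robot. Without lid nothing stands above the top of the base.
- case_lid (a joint): angle of the case's lid: 0 shut, 2.1 fully thrown back; starts open at 1.8 to 2.1. Stiff hinge: the lid stays wherever it is left (about 1 to 2.5 N at its front edge moves it). The lid is a hollow box of 6 mm wood, 106 x 227 x 46 mm, 0.16 kg; shut, its top is 86 mm over the bench and it clears all the weights.
- lid_hinge (a point): middle of the lid's hinge line (the line runs along the case's y axis, at the back edge of the base, 40 mm over the bench).
- lid_tab (a point): centre of the brass pull tab on the front wall of the lid: 18 mm long (out from the lid), 24 mm wide along the hinge direction, 8 mm thick. Lid shut: it sticks out level to the front, 76 mm over the bench, 115 mm in front of the hinge line and 36 mm above it. Lid open: it stands up behind the case. Its axes turn with the lid; y is always along the hinge line.
- balance: compact white bench balance, fixed, 200 (x) x 165 (y) mm, 54 mm high under the pan; front ledge 33 mm high with display window and keys towards the robot (-x). Origin: centre of its underside.
- pan_top (a point): centre of the top face of the balance's round steel pan, 110 mm in diameter, 72 mm over the bench when empty; a ring is engraved round its centre. The pan is sprung (800 N/m): it sinks 6 mm under 500 g; at 9 mm it meets its stop. x and y as the balance.
- pan (a joint): how far the pan has sunk, m (0 empty, 0.009 on its stop).
- key_top (a point): centre of the top face of the zero key: the green rectangular key, 20 (x) x 32 (y) mm, at the right of the balance's front ledge, 39 mm over the bench and 6 mm above the ledge.
- zero_key (a joint): travel of the zero key, m: 0 up, 0.004 fully down (about 3.5 N); springs back.
- beaker_100: empty clear beaker, 59 mm in diameter, 70 mm high, a bystander standing off to the right of the balance's far end. Origin: centre of its underside.

How it is judged:
By the outcome, as a careful person would: the job done as asked, in the order asked, and still so for the second after the job is handed in, with the robot touching nothing.
Of w50, w100, w200, w500 only 3 to 4 are there at a start; the rules pass over those that are not, and their reading is None.
At some moment in a run one of w50, w100, w200, w500 may be knocked a few centimetres aside while the robot is not near it.
It also fails if it takes over 210 s, if anything falls off the work surface, if the arm or the gripper's body presses on something with over 40 N, if the wrist force passes 120 N, or if a joint passes its speed limit or range.

## Working session

There is one attempt and no reset: what is moved stays moved. The work goes in short steps, each a Python script; the robot and the scene stay as the last script left them, time stands still between calls to the robot, and variables do not carry over. Pictures are saved under pics/ and viewed, and the job is handed in when it is done.

```bash
ls; mkdir -p pics; python3 - <<'E'
from cell import *
import cv2
for n in ("side","top"):
    f=grab_frame(n); cv2.imwrite(f"pics/{n}0.png",f["img"][:,:,::-1]); print(n,f["fx"],f["fy"],f["cx"],f["cy"]); print(f["cam_to_world"])
    for k in ["w50","w100","w200","w500","slot_50","slot_100","slot_200","slot_500","weight_case","lid_tab","lid_hinge","pan_top","key_top","balance","beaker_100"]:
        print(k,[(round(r["score"],2),[round(float(c),1) for c in r["centre"]]) for r in tip_of(n,k)[:3]])
print(get_state())
E
```

```text
pics
side 432.88381515908065 432.88381515908065 320.58351728980193 205.32973479041303
[[-0.81245294 -0.28290426  0.50978956 -0.05260388]
 [-0.58253414  0.42983391 -0.68985273  0.82352484]
 [-0.02396256 -0.8574427  -0.51402121  0.70925399]
 [ 0.          0.          0.          1.        ]]
w50 [(0.71, [348.5, 255.7]), (0.5, [354.1, 242.3]), (0.49, [323.6, 222.9])]
w100 [(0.71, [348.5, 255.7]), (0.5, [354.1, 242.3]), (0.49, [323.6, 222.9])]
w200 [(0.71, [348.5, 255.7]), (0.5, [354.1, 242.3]), (0.49, [323.6, 222.9])]
w500 [(0.71, [348.5, 255.7]), (0.5, [354.1, 242.3]), (0.49, [323.6, 222.9])]
slot_50 [(0.91, [272.1, 298.4]), (0.65, [253.5, 312.9]), (0.57, [283.4, 289.4])]
slot_100 [(0.91, [272.1, 298.4]), (0.65, [253.5, 312.9]), (0.57, [283.4, 289.4])]
slot_200 [(0.91, [272.1, 298.4]), (0.65, [253.5, 312.9]), (0.57, [283.4, 289.4])]
slot_500 [(0.91, [272.1, 298.4]), (0.65, [253.5, 312.9]), (0.57, [283.4, 289.4])]
weight_case [(0.82, [275.2, 308.6]), (0.34, [323.1, 221.5])]
lid_tab [(0.91, [235.3, 240.6]), (0.64, [274.2, 297.6])]
lid_hinge [(0.7, [259.2, 279.9])]
pan_top [(0.62, [379.4,
[... 1361 characters left out ...]
_100 [(0.69, [449.6, 150.8])]
{'clock': 1.6, 'q': array([-1.45516706e+00,  3.26219355e-01, -1.92630216e-01,  1.05198630e+00,
       -3.35723341e-05,  1.43662207e+00]), 'joint_velocities': array([-0.00121776, -0.00063969, -0.00019836,  0.00019037,  0.00065765,
       -0.00069829]), 'tau': array([ 1.68464707e-03, -4.43316936e+01,  2.62753326e+01,  9.95566115e-04,
       -1.35328255e-04,  2.53714468e-06]), 'position': array([ 0.13598269, -0.5329279 ,  0.23125879]), 'eef_rot': array([-2.48087362e+00,  1.92739226e+00,  8.11448513e-05]), 'contact_force': array([-1.09663124,  0.23961026,  0.05752324]), 'wrist_torque': array([-0.02814876,  0.02583732, -0.02312222]), 'finger_gap': 0.9999661108839435}
```

View pics/side0.png

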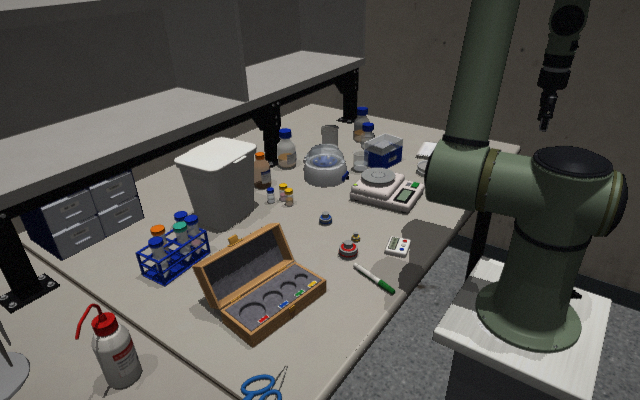

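View pics/top0.png

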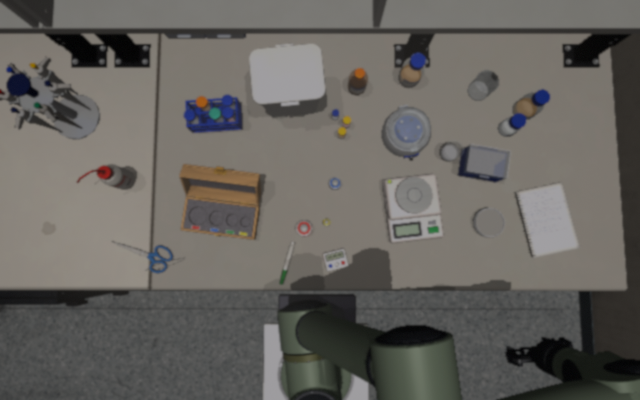

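```bash
python3 - <<'E'
import cv2
a=cv2.imread("pics/top0.png");cv2.imwrite("pics/top0z.png",cv2.resize(a[130:260,180:480],(800,347),interpolation=cv2.INTER_CUBIC))
a=cv2.imread("pics/side0.png");cv2.imwrite("pics/side0z.png",cv2.resize(a[150:350,200:450],(750,600),interpolation=cv2.INTER_CUBIC))
E
```

```text
(no output)
```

View pics/top0z.png

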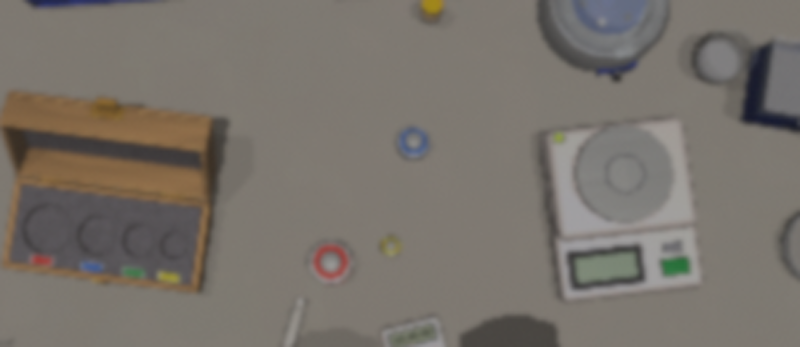

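View pics/side0z.png

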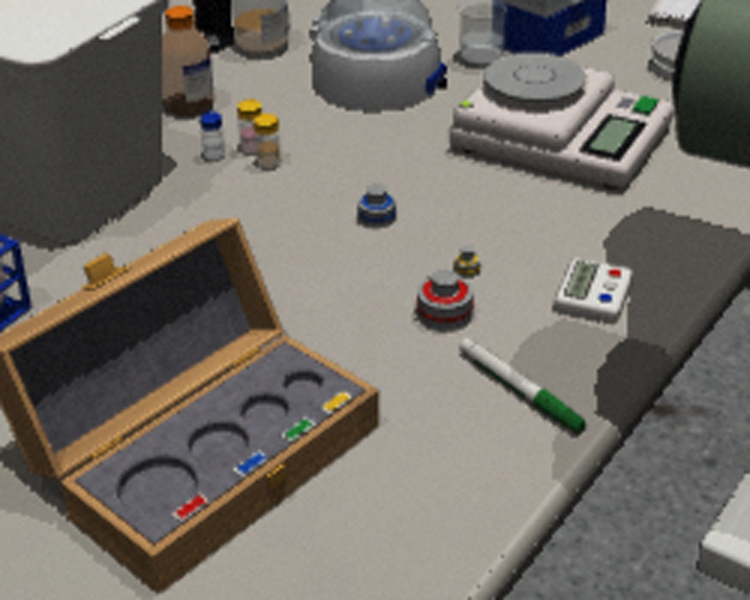

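The pictures show w500 (red, top view 304,228), w50 (yellow, 326,222) and w200 (blue, 335,183) on the bench. There is no green w100. The case is on the left with its lid open, and the balance and its green key (433,230) are on the right. Next I'll measure these accurately.

```bash
cat > h.py <<'E'
from cell import *
import numpy as np, cv2, time
from scipy.optimize import least_squares
def onplane(f,px,z):
    d=f["cam_to_world"][:3,:3]@np.array([(px[0]-f["cx"])/f["fx"],(px[1]-f["cy"])/f["fy"],1]); o=f["cam_to_world"][:3,3]
    return o+d*(z-o[2])/d[2]
def proj(f,P):
    P=np.atleast_2d(P); T=np.linalg.inv(f["cam_to_world"]); c=P@T[:3,:3].T+T[:3,3]
    return np.c_[f["fx"]*c[:,0]/c[:,2]+f["cx"],f["fy"]*c[:,1]/c[:,2]+f["cy"]]
def save(f,name,box=None,k=1):
    a=f["img"][:,:,::-1]
    if box: a=a[box[1]:box[3],box[0]:box[2]]
    cv2.imwrite("pics/"+name,cv2.resize(a,None,fx=k,fy=k,interpolation=cv2.INTER_CUBIC))
HUE={"w50":(22,34),"w200":(95,125),"w500":(0,7),"w100":(45,85)}
DIM={"w50":(.012,.0125,.006,.0255),"w100":(.015,.016,.008,.03),"w200":(.019,.02,.01,.035),"w500":(.025,.027,.012,.043)} # R, disc h, knob r, total h
E
python3 - <<'E'
from h import *
F={n:grab_frame(n) for n in("top","side")}
for w in ["w50","w200","w500"]:
  for n in F:
    for r in silhouettes(n,w)[:4]:
        m=r["mask"]; 
        if m.sum()<4: continue
        hsv=cv2.cvtColor(F[n]["img"],cv2.COLOR_RGB2HSV)[m]
        h=hsv[hsv[:,1]>90][:,0]
        hh=np.median(h) if len(h) else -1
        ys,xs=np.nonzero(m); c=(xs.mean(),ys.mean())
        print(w,n,round(r["score"],2),m.sum(),np.round(c,1),"bbox",xs.min(),xs.max(),ys.min(),ys.max(),"hue",hh,np.round(onplane(F[n],c,DIM[w][1]*.75),4))
  
for k,z in [("pan_top",.072),("key_top",.039),("weight_case",0),("lid_hinge",.04),("beaker_100",0),("balance",0)]+[("slot_50",.03)]:
  for n in F:
    for r in tip_of(n,k)[:5]: print(k,n,round(r["score"],2),np.round(r["centre"],1),np.round(onplane(F[n],r["centre"],z),4))
E
```

```text
w50 top 0.57 142 [334.5 183.4] bbox 328 341 177 190 hue 110.5 [ 0.5806 -0.056   0.0094]
w50 top 0.5 55 [325.5 221.8] bbox 322 329 218 225 hue 25.0 [ 0.4598 -0.0279  0.0094]
w50 top 0.46 196 [303.6 227.7] bbox 296 311 220 235 hue 2.0 [0.4413 0.0402 0.0094]
w50 side 0.65 148 [325.2 219. ] bbox 319 331 212 225 hue 110.0 [ 0.5836 -0.0586  0.0094]
w50 side 0.65 347 [348.1 250.6] bbox 339 358 240 261 hue 1.0 [0.443  0.0348 0.0094]
w50 side 0.38 53 [355.2 237.5] bbox 352 359 233 241 hue 23.0 [ 0.4592 -0.0273  0.0094]
w200 top 0.57 142 [334.5 183.4] bbox 328 341 177 190 hue 110.5 [ 0.5798 -0.0558  0.015 ]
w200 top 0.5 55 [325.5 221.8] bbox 322 329 218 225 hue 25.0 [ 0.4595 -0.0278  0.015 ]
w200 top 0.46 196 [303.6 227.7] bbox 296 311 220 235 hue 2.0 [0.441 0.04  0.015]
w200 side 0.65 148 [325.2 219. ] bbox 319 331 212 225 hue 110.0 [ 0.5785 -0.0516  0.015 ]
w200 side 0.65 347 [348.1 250.6] bbox 339 358 240 261 hue 1.0 [0.439  0.0412 0.015 ]
w200 side 0.38 53 [355.2 237.5] bbox 352 359 233 241 hue 23.0 [ 0.4551 -0.0204  0.015 ]
w500 top 0.57 142 [334.5 183.4] bbox 328 341 177 190 hue 110.5 [ 
[... 1230 characters left out ...]
  206.2] [ 0.5098 -0.2968  0.    ]
balance top 0.62 [414.2 193.5] [ 0.5501 -0.3077  0.    ]
balance top 0.55 [437.6 226.1] [ 0.4474 -0.3787  0.    ]
balance side 0.95 [385.7 194.6] [ 0.5112 -0.3026  0.    ]
slot_50 top 0.89 [229.6 223.3] [0.4535 0.2669 0.03  ]
slot_50 top 0.83 [198.5 212.7] [0.486  0.3634 0.03  ]
slot_50 top 0.72 [244.8 218.3] [0.4689 0.2205 0.03  ]
slot_50 top 0.64 [217.5 217.6] [0.471  0.3045 0.03  ]
slot_50 side 0.82 [251.5 312.3] [0.4832 0.362  0.03  ]
slot_50 side 0.81 [285.1 286.3] [0.4762 0.2561 0.03  ]
slot_50 side 0.79 [303.4 280.5] [0.4532 0.216  0.03  ]
slot_50 side 0.77 [275.4 299.8] [0.4655 0.3031 0.03  ]
slot_50 side 0.66 [387.7 194.6] [ 0.4821 -0.2584  0.03  ]
```

```bash
python3 - <<'E'
from h import *
F={n:grab_frame(n) for n in("top","side")}
save(F["top"],"case_t.png",(175,155,275,245),8)
save(F["side"],"case_s.png",(190,215,335,345),5)
E
```

```text
(no output)
```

View pics/case_t.png

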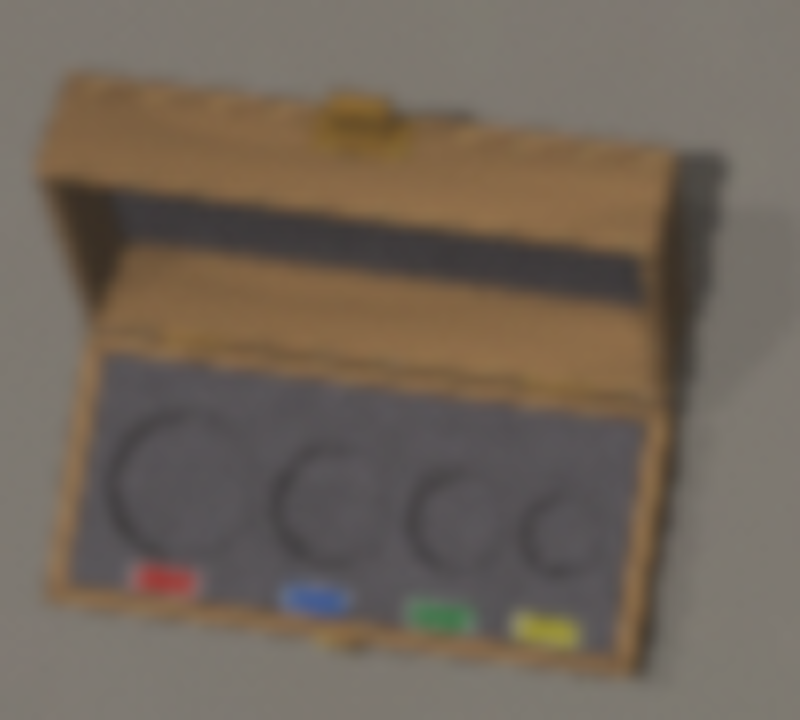

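View pics/case_s.png

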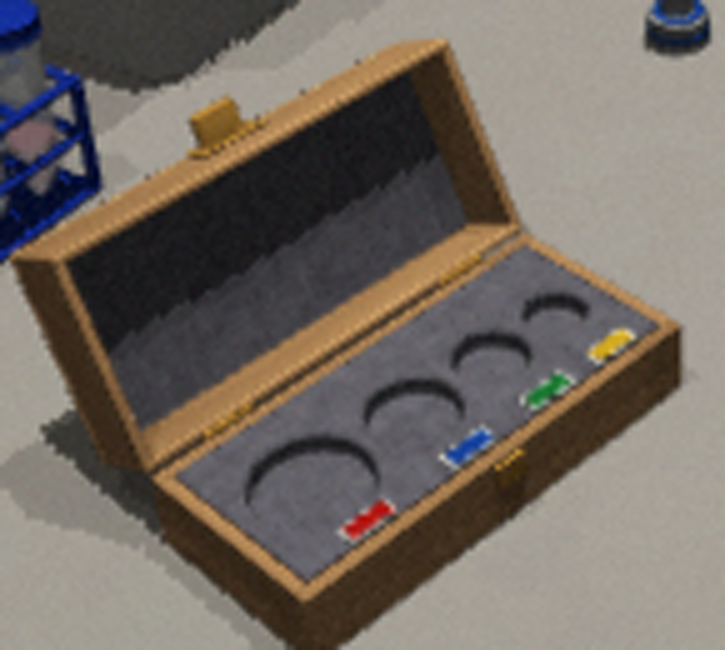

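```bash
cat > fit.py <<'E'
from h import *
F={n:grab_frame(n) for n in("top","side")}
tp=lambda u,v:((u+.5)/8-.5+175,(v+.5)/8-.5+155)
sp=lambda u,v:((u+.5)/5-.5+190,(v+.5)/5-.5+215)
C=dict(FL=(-.053,.1135),FR=(-.053,-.1135),BL=(.053,.1135),BR=(.053,-.1135))
obs=[("top","FL",tp(48,600)),("top","FR",tp(638,672)),("top","BR",tp(665,412)),("top","BL",tp(95,345)),
("side","FL",sp(305,600)),("side","FR",sp(682,328)),("side","BL",sp(155,475)),("side","BR",sp(530,235))]
R=[.028,.022,.018,.015]
th=np.linspace(0,2*np.pi,90)
wt=[(105,408),(268,440),(403,465),(517,490)]; ws=[(246,380,437),(364,465,380),(451,532,333),(523,590,293)]
def W(p,l):
    l=np.atleast_2d(l);c,s=np.cos(p[2]),np.sin(p[2])
    return np.c_[p[0]+c*l[:,0]-s*l[:,1],p[1]+s*l[:,0]+c*l[:,1],np.full(len(l),.04)]
def res(p,b=True):
    r=[]
    for n,k,o in obs: r+=list(proj(F[n],W(p,C[k]))[0]+(0 if n=="top" else p[8:10])-o)
    for i in range(4):
        P=W(p,np.c_[p[3]+R[i]*np.cos(th),p[4+i]+R[i]*np.sin(th)])
        q=proj(F["top"],P);o=tp(*wt[i]); r+=[q[:,0].min()-o[0],q[:,1].min()-o[1]]
        q=proj(F["side"],P)+p[8:10];o=ws[i];a=sp(o[0],o[2]);b=sp(o[1],0); r+=[q[:,0].min()-a[0],q[:,1].min()-a[1],q[:,0].max()-b[0]]
    return np.array(r)
for free in (0,1):
    f=lambda p: np.r_[res(p),p[8:10]*(1 if free else 1e3)]
    s=least_squares(f,[.48,.29,-.1,0,.08,.025,-.025,-.07,0,0])
    p=s.x;print(np.round(p,4));print(np.round(s.fun,2))
    print("slots",np.round([W(p,(p[3],p[4+i]))[0] for i in range(4)],4).tolist())
    print("hinge",W(p,(.053,0)))
E
python3 fit.py
```

```text
[ 0.4698  0.2963 -0.1282 -0.0013  0.0691  0.0115 -0.036  -0.0778  0.
  0.    ]
[-0.58  0.62 -0.58  1.32  1.04 -0.65 -0.89 -1.8   0.57  0.51  0.94 -0.95
 -0.64  0.31 -0.23 -0.98  0.21  0.56  0.03 -0.34 -0.53  0.41  0.94 -0.19
 -0.43 -0.62  0.22  1.13 -0.02 -0.27 -0.55  0.5   0.75 -0.03 -0.15 -0.72
  0.    0.  ]
slots [[0.4774, 0.365, 0.04], [0.47, 0.3079, 0.04], [0.4639, 0.2608, 0.04], [0.4586, 0.2193, 0.04]]
hinge [[0.52234768 0.28954441 0.04      ]]
[ 0.4707  0.2963 -0.1281 -0.0011  0.0692  0.0116 -0.0359 -0.0777  0.4633
  0.4028]
[-0.55  0.33 -0.55  1.01  1.06 -0.95 -0.86 -2.09  0.73  0.7   1.09 -0.7
 -0.45  0.53 -0.04 -0.72  0.21  0.23  0.14 -0.1  -0.44  0.41  0.6  -0.09
 -0.19 -0.52  0.22  0.79  0.09 -0.02 -0.45  0.49  0.41  0.08  0.1  -0.61
  0.46  0.4 ]
slots [[0.4784, 0.365, 0.04], [0.471, 0.3079, 0.04], [0.465, 0.2608, 0.04], [0.4596, 0.2194, 0.04]]
hinge [[0.52325602 0.28949844 0.04      ]]
```

```bash
sed -i 's/,("top","BR",tp(665,412)),("top","BL",tp(95,345))//' fit.py; python3 fit.py
```

```text
[ 0.4708  0.296  -0.1299 -0.0023  0.0692  0.0117 -0.0358 -0.0775  0.
  0.    ]
[-0.47  0.21 -0.5   1.02  0.21  0.15  0.68 -1.14 -0.88 -0.04 -0.4  -1.19
  0.24  0.52  0.02 -0.37 -0.55  0.42  0.93 -0.2  -0.44 -0.63  0.22  1.14
 -0.01 -0.25 -0.54  0.47  0.79 -0.01 -0.12 -0.7   0.    0.  ]
slots [[0.4775, 0.3649, 0.04], [0.47, 0.3079, 0.04], [0.4639, 0.2608, 0.04], [0.4585, 0.2194, 0.04]]
hinge [[0.52339781 0.28911366 0.04      ]]
[ 0.4729  0.2958 -0.1295 -0.0026  0.0695  0.0119 -0.0355 -0.0773  0.8081
  0.6759]
[-0.38 -0.44 -0.42  0.35  0.38  0.34  0.83 -0.84 -0.65  0.22 -0.19 -0.84
  0.21 -0.05  0.2   0.02 -0.39  0.4   0.35 -0.01 -0.04 -0.45  0.2   0.56
  0.18  0.16 -0.36  0.46  0.2   0.18  0.3  -0.52  0.81  0.68]
slots [[0.4792, 0.3651, 0.04], [0.4718, 0.308, 0.04], [0.4657, 0.2609, 0.04], [0.4603, 0.2195, 0.04]]
hinge [[0.52540842 0.28894839 0.04      ]]
```

```bash
python3 - <<'E'
from h import *
F={n:grab_frame(n) for n in("top","side")}
for n,b in (("top",(385,215,445,245)),("side",(395,165,430,215))):
    f=F[n]; h=cv2.cvtColor(f["img"],cv2.COLOR_RGB2HSV); m=(h[...,0]>50)&(h[...,0]<80)&(h[...,1]>120)
    mm=np.zeros_like(m); mm[b[1]:b[3],b[0]:b[2]]=1; m&=mm
    ys,xs=np.nonzero(m); print(n,m.sum(),xs.mean(),ys.mean(),xs.min(),xs.max(),ys.min(),ys.max(),onplane(f,(xs.mean(),ys.mean()),.037))
print(onplane(F["top"],(414.2,195),.072),onplane(F["side"],(377.8,176.3),.072))
save(F["top"],"bal_t.png",(375,165,455,250),8)
save(F["side"],"bal_s.png",(340,150,430,220),8)
print([ik((.45,-.37,.08),(np.pi*np.cos(a),np.pi*np.sin(a),0)) for a in (0,.785)])
E
```

```text
top 32 432.84375 229.15625 429 436 227 231 [ 0.43626726 -0.35452391  0.037     ]
side 27 414.77777777777777 184.33333333333334 412 418 182 187 [ 0.43538603 -0.35514025  0.037     ]
[ 0.53688141 -0.29262869  0.072     ] [ 0.53153922 -0.27950054  0.072     ]
[array([-0.81481794,  0.52431403, -0.30396207,  0.74252023,  0.        ,
        0.75597839]), array([-0.81481794,  0.52431403, -0.30396207,  0.74252023,  0.        ,
       -0.81402161])]
```

View pics/bal_t.png

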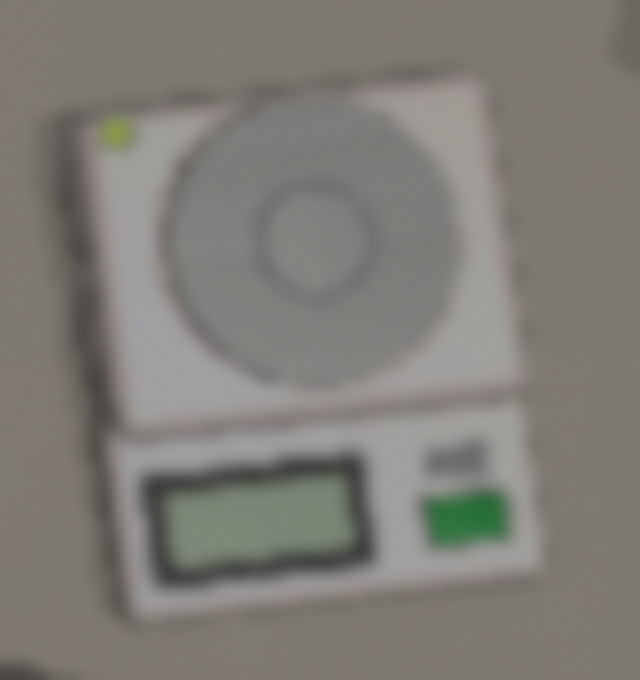

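View pics/bal_s.png

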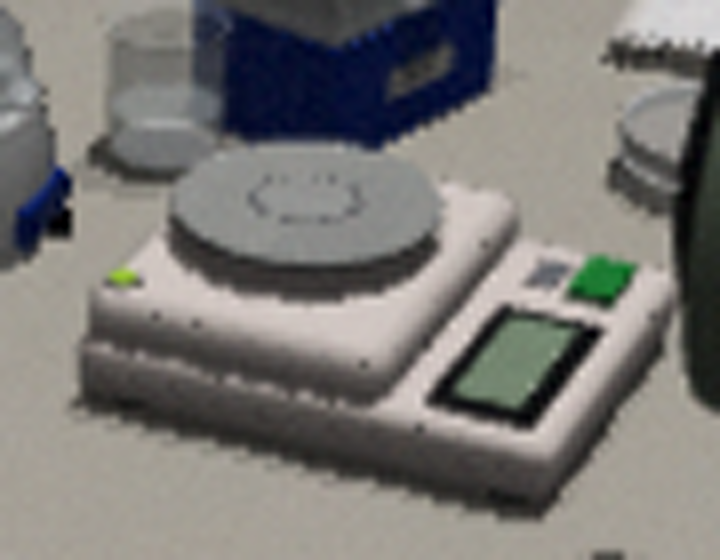

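```bash
cat >> h.py <<'E'
def down(phi): return np.array([np.pi*np.cos(phi/2),np.pi*np.sin(phi/2),0])
def st():
    s=get_state(); print("t",round(s["clock"],1),"pos",np.round(s["position"],4),"F",np.round(s["contact_force"],1),"gap",round(s["finger_gap"],3)); return s
E
python3 - <<'E'
from h import *
grab()
movep((.436,-.355,.15),down(np.pi/2)); st()
move_l((.436,-.355,.05),.1); st()
print(move_l((.436,-.355,.032),.015,until_force=7)); st()
f=grab_frame("side"); save(f,"press.png",(340,130,470,230),6)
sleep(.3)
move_l((.436,-.355,.12),.1); st()
E
```

```text
t 5.8 pos [ 0.4359 -0.3554  0.1501] F [ 0.2 -0.5 -0. ] gap -0.002
t 7.0 pos [ 0.4364 -0.3554  0.0506] F [-0.9 -0.3 -0.3] gap 0.0
True
t 7.9 pos [ 0.436  -0.3549  0.035 ] F [-0.4  0.2  6.3] gap -0.001
t 9.3 pos [ 0.4356 -0.3546  0.1193] F [-0.1  0.  -0.5] gap 0.003
```

View pics/press.png

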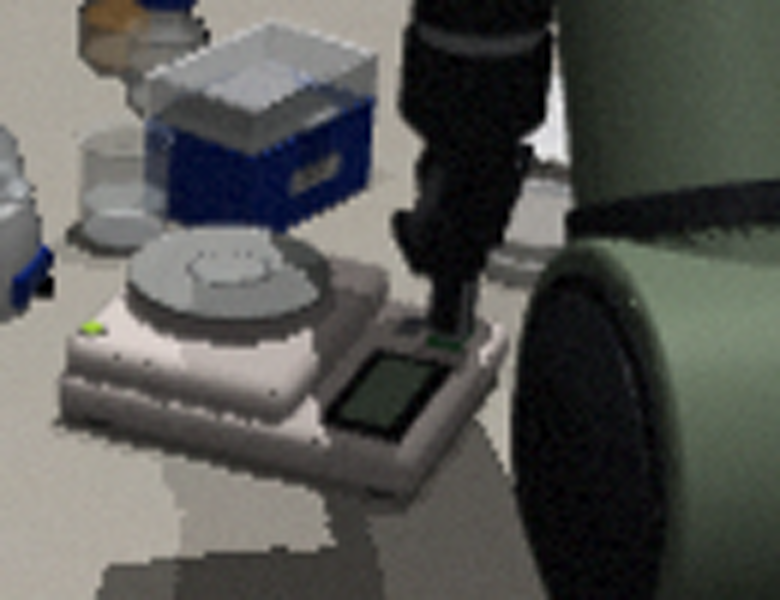

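```bash
cat >> h.py <<'E'
_t=np.linspace(0,2*np.pi,48,endpoint=False)
def sil(f,w,xy,z0=0):
    R,h,r,H=DIM[w]; im=np.zeros((400*4,640*4),np.uint8)
    for rad,a,b in((R,0,h),(r,h,H)):
        P=np.vstack([np.c_[xy[0]+rad*np.cos(_t),xy[1]+rad*np.sin(_t),np.full(48,z0+z)] for z in(a,b)])
        q=proj(f,P); cv2.fillConvexPoly(im,cv2.convexHull(((q+.5)*4-.5).round().astype(np.int32)),1)
    m=cv2.moments(im,True); return (np.array([m["m10"],m["m01"]])/m["m00"]+.5)/4-.5, m["m00"]/16
def find(w,z0=0,cams=("top","side"),guess=None):
    F={n:grab_frame(n) for n in cams}; obs={}
    for n in cams:
        best=None
        for r in silhouettes(n,w):
            m=r["mask"]
            if m.sum()<15: continue
            hsv=cv2.cvtColor(F[n]["img"],cv2.COLOR_RGB2HSV)[m]; h=hsv[hsv[:,1]>90][:,0]
            if len(h)<4: continue
            lo,hi=HUE[w]; fr=np.mean(((h>=lo)&(h<=hi))|((w=="w500")&(h>172)))
            ys,xs=np.nonzero(m); c=np.array([xs.mean(),ys.mean()])
            g=onplane(F[n],c,z0+.01)
            if not(.3<g[0]<.75 and -.42<g[1]<.45): continue
            if fr>.6 and (best is None or r["score"]>best[0]): best=(r["score"],c,m.sum(),g)
        if best: obs[n]=best; print(w,n,"score",round(best[0],2),np.round(best[1],1),"area",best[2])
        else: print(w,n,"not found")
    if not obs: return None
    each={}
    for n in obs:
        p=np.array(obs[n][3][:2])
        for _ in range(4):
            c,a=sil(F[n],w,p,z0); p=p+(onplane(F[n],obs[n][1],z0+.01)-onplane(F[n],c,z0+.01))[:2]
        each[n]=p; print("  ",n,np.round(p,4),"model area",a)
    return np.mean(list(each.values()),axis=0)
E
python3 - <<'E'
from h import *
for w in("w50","w200","w500","w100"): print(w,find(w))
st()
E
```

```text
w50 top score 0.51 [326.  221.9] area 46
w50 side score 0.49 [355.2 237.4] area 72
   top [ 0.4596 -0.0294] model area 52.375
   side [ 0.4598 -0.0281] model area 80.375
w50 [ 0.45971319 -0.02874256]
w200 top not found
w200 side score 0.47 [325.  219.1] area 128
   side [ 0.5809 -0.0535] model area 164.75
w200 [ 0.5808548  -0.05353695]
w500 top score 0.76 [303.6 227.1] area 215
w500 side score 0.89 [347.6 250.5] area 330
   top [0.4429 0.0401] model area 219.25
   side [0.4404 0.0414] model area 348.5625
w500 [0.44164934 0.04077816]
w100 top not found
w100 side not found
w100 None
t 10.1 pos [ 0.436 -0.355  0.12 ] F [-0.9 -0.5  0.6] gap -0.004
```

```bash
python3 - <<'E'
from h import *
p=(.4597,-.0287); o=down(.27)
let_go()
movep((*p,.12),o); st()
move_l((*p,.0145),.08); st()
grab(40); st()
f=grab_frame("side"); save(f,"g50.png",(290,170,420,270),6)
E
```

```text
t 12.5 pos [ 0.46   -0.0291  0.1201] F [-0.3 -0.6 -0.1] gap 1.0
t 14.0 pos [ 0.4601 -0.0288  0.0149] F [0.3 0.1 0. ] gap 1.007
t 14.7 pos [ 0.4598 -0.0287  0.0146] F [ 0.2 -0.3  0.7] gap 0.115
```

View pics/g50.png

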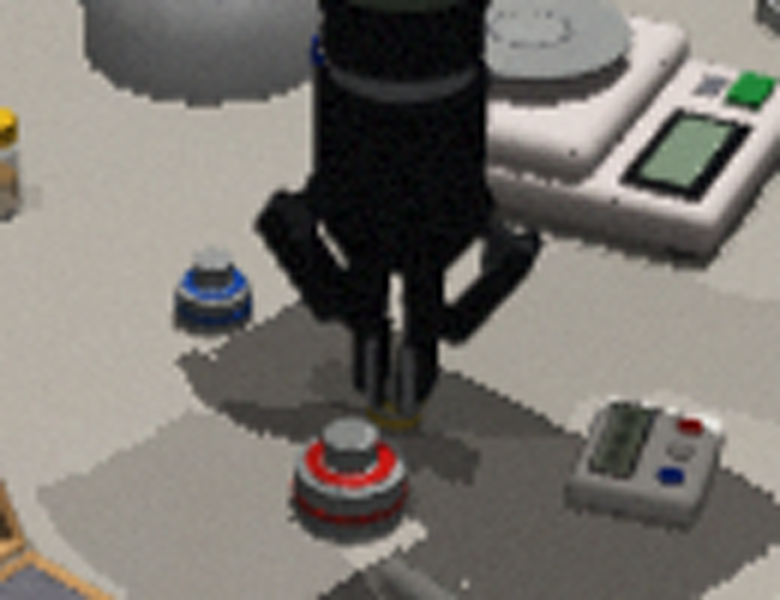

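```bash
cat >> h.py <<'E'
PAN=np.array([.537,-.290])
SAG={"w50":.0006,"w200":.00245,"w500":.0061}
def to_pan(w,zg,phi,off=(0,0)):
    s=get_state()["position"]
    move_l((s[0],s[1],.16),.15); st()
    p=PAN-np.array(off)
    movep((*p,.16),down(phi))
    move_l((*p,.072+zg+.004),.08)
    print(move_l((*p,.072+zg-SAG[w]+.0003),.01,until_force=8)); s=st()
    return s
def leave(z=.17):
    let_go(); s=get_state(); t=s["clock"]; p=s["position"]
    move_l((p[0],p[1],z),.06); return t
E
python3 - <<'E'
from h import *
to_pan("w50",.0145,.27)
t=leave(.18)
f=grab_frame("side"); save(f,"pan50.png",(340,130,470,230),6)
print(find("w50",.0714)); s=st(); print(s["clock"]-t)
E
```

```text
t 15.8 pos [ 0.4591 -0.0286  0.1592] F [-1.  -0.4 -0.5] gap 0.112
False
t 18.5 pos [ 0.537  -0.29    0.0862] F [ 0.4 -0.3  0.5] gap 0.113
w50 top score 0.58 [413.5 195. ] area 40
w50 side score 0.36 [378.1 172.4] area 31
   top [ 0.5362 -0.2892] model area 61.4375
   side [ 0.5362 -0.2889] model area 61.125
[ 0.536205  -0.2890295]
t 21.2 pos [ 0.5369 -0.29    0.1798] F [ 0.3  0.2 -0.6] gap 1.001
1.9666999999999994
```

View pics/pan50.png

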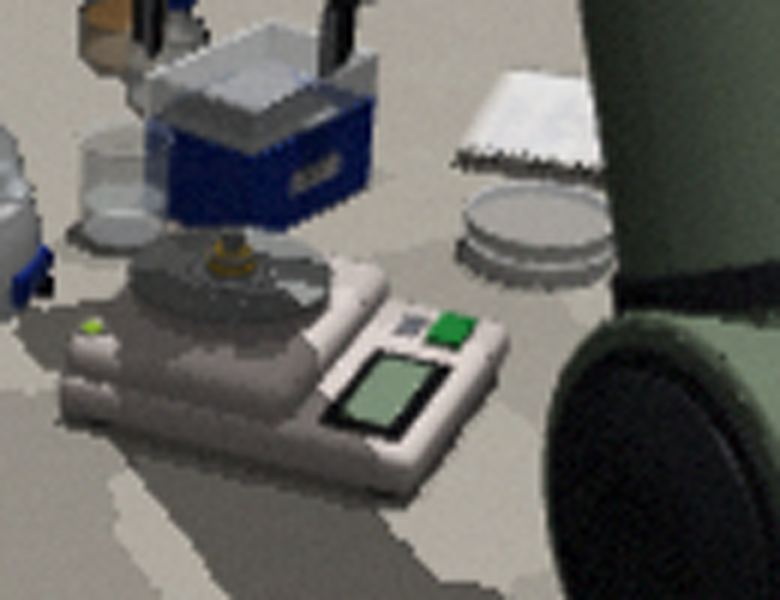

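```bash
cat >> h.py <<'E'
def from_pan(w,zg,phi,t,dwell=4.2):
    dt=dwell-(get_state()["clock"]-t)
    if dt>0: sleep(dt)
    z=.072-SAG[w]+zg
    movep((*PAN,.18),down(phi))
    move_l((*PAN,z),.08); grab(); st()
    move_l((*PAN,.19),.1); st()
SLOT={"w50":(.4594,.2194),"w200":(.471,.308),"w500":(.4785,.365)}
E
python3 - <<'E'
from h import *
from_pan("w50",.0145,1.44,21.2-1.97)
movep((*SLOT["w50"],.13),down(1.44))
move_l((*SLOT["w50"],.042+.0145+.012),.1); s=st()
print(find("w50",s["position"][2]-.0145))
save(grab_frame("side"),"w50s.png",(190,200,335,345),5); save(grab_frame("top"),"w50t.png",(175,155,275,245),8)
E
```

```text
t 26.5 pos [ 0.537  -0.29    0.0859] F [-0.1 -0.2 -0. ] gap 0.111
t 27.7 pos [ 0.5365 -0.2897  0.1892] F [-0.8 -0.4 -0.9] gap 0.109
t 30.4 pos [0.4598 0.2194 0.0688] F [-0.2  0.2  0.1] gap 0.112
w50 top not found
w50 side score 0.53 [299.6 272.7] area 37
   side [0.4525 0.2289] model area 117.4375
[0.45252857 0.22890651]
```

View pics/w50s.png

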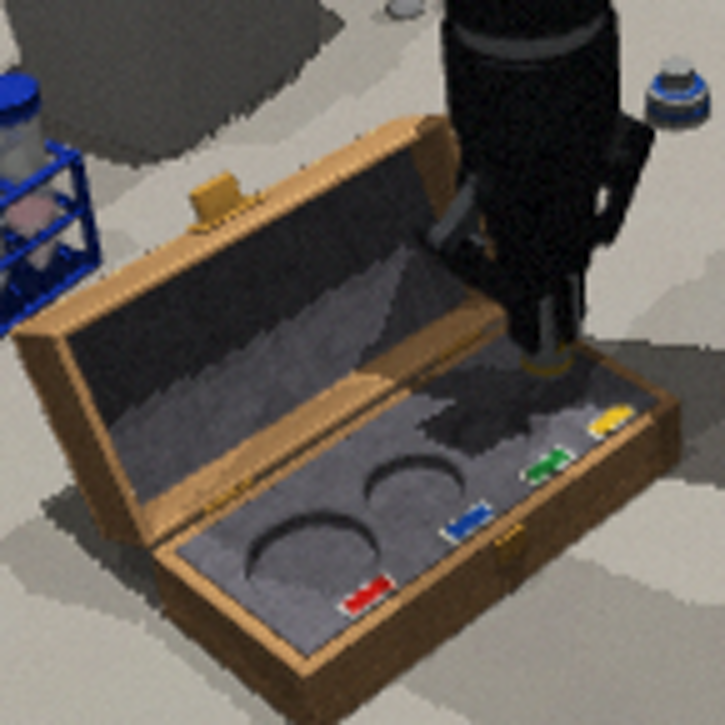

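View pics/w50t.png

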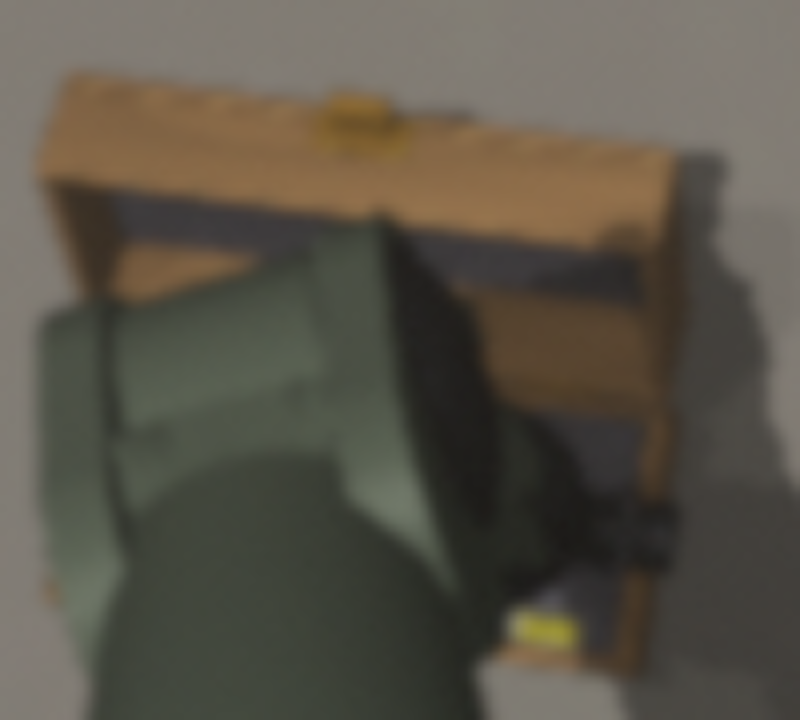

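```bash
python3 - <<'E'
from h import *
f=grab_frame("side"); s=st(); p=s["position"]
m=f["img"]; h=cv2.cvtColor(m,cv2.COLOR_RGB2HSV); k=(h[...,0]>18)&(h[...,0]<36)&(h[...,1]>100); k[:262]=0;k[285:]=0;k[:,:290]=0;k[:,312:]=0
ys,xs=np.nonzero(k); print("yellow obs",xs.min(),xs.max(),ys.min(),ys.max(),len(xs))
for z in (0,.004,.0085,.0125):
    q=proj(f,np.c_[p[0]+.012*np.cos(_t),p[1]+.012*np.sin(_t),np.full(48,p[2]-.0145+z)]); print(z,q.min(0).round(1),q.max(0).round(1))
E
python3 - <<'E'
import cv2
a=cv2.imread("pics/w50s.png")[270:420,440:640]; cv2.imwrite("pics/w50sz.png",cv2.resize(a,None,fx=4,fy=4,interpolation=cv2.INTER_CUBIC))
E
```

```text
t 30.7 pos [0.4596 0.2195 0.0689] F [ 0.2 -0.3 -0.1] gap 0.115
yellow obs 294 311 266 284 34Traceback (most recent call last):
  File "<stdin>", line 6, in <module>
NameError: name '_t' is not defined. Did you mean: 'st'?
```

View pics/w50sz.png

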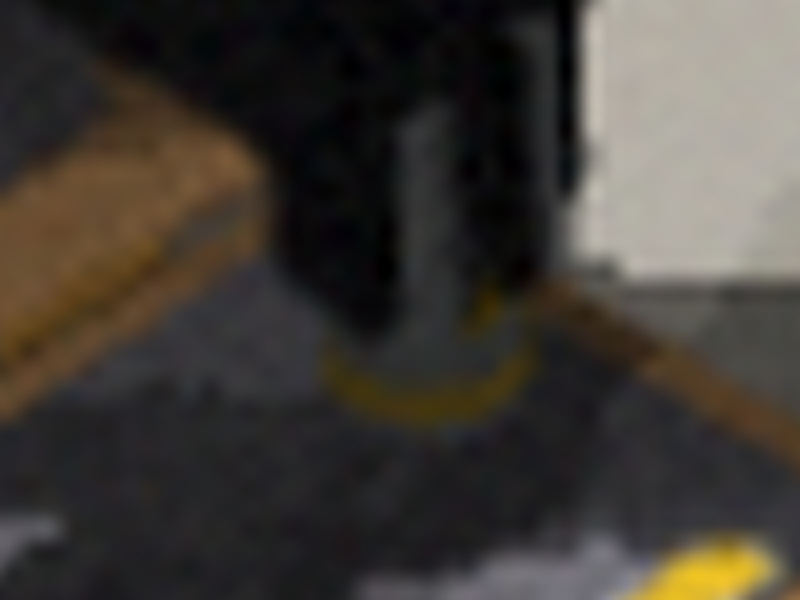

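```bash
python3 - <<'E'
from h import *
from h import _t
f=grab_frame("side"); p=get_state()["position"]
for z in (0,.004,.0085,.0125):
    q=proj(f,np.c_[p[0]+.012*np.cos(_t),p[1]+.012*np.sin(_t),np.full(48,p[2]-.0145+z)]); print(z,q.min(0).round(1),q.max(0).round(1))
print(proj(f,(*SLOT["w50"],.04)))
E
```

```text
0 [294.7 269.1] [305.  275.7]
0.004 [294.6 267.7] [304.9 274.3]
0.0085 [294.5 266.3] [304.8 272.8]
0.0125 [294.4 264.9] [304.8 271.5]
[[300.24013371 277.06545869]]
```

```bash
python3 - <<'E'
from h import *
p=SLOT["w50"]
print(move_l((*p,.056),.03,until_force=4)); st()
print(move_l((*p,.0445),.01,until_force=2.5)); st()
save(grab_frame("side"),"w50b.png",(270,230,335,300),10)
E
```

```text
False
t 31.3 pos [0.4592 0.2193 0.0558] F [ 0.  -0.2 -1.1] gap 0.113
True
t 32.4 pos [0.4593 0.2194 0.0448] F [-0.2 -0.5  4.5] gap 0.11
```

View pics/w50b.png

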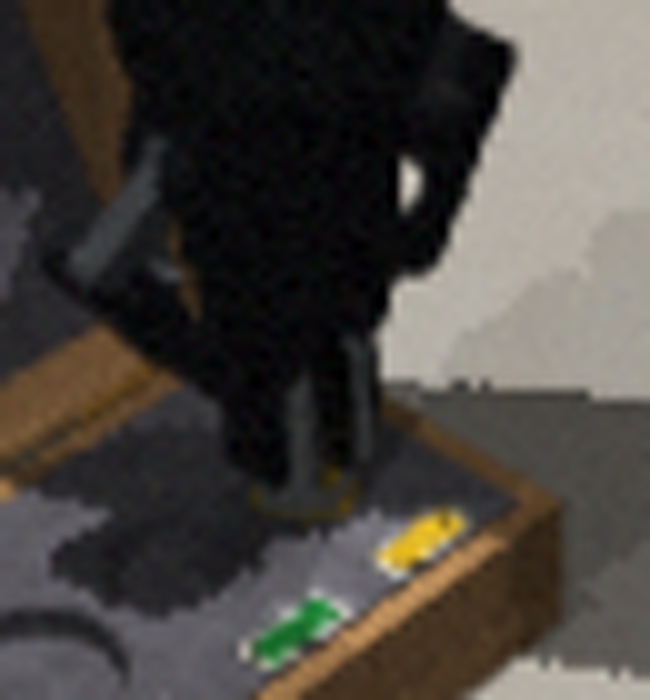

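```bash
python3 - <<'E'
from h import *
leave(.15)
movep((.45,.05,.30),down(1.44))
save(grab_frame("side"),"w50c.png",(190,215,335,345),5)
print(find("w200")); print(find("w500")); st()
E
```

```text
w200 top score 0.45 [334.6 183.1] area 131
w200 side score 0.41 [324.9 218.8] area 105
   top [ 0.5811 -0.0562] model area 131.125
   side [ 0.5822 -0.0554] model area 164.875
[ 0.58163566 -0.05581089]
w500 top not found
w500 side score 0.65 [347.6 250.3] area 302
   side [0.441  0.0406] model area 348.1875
[0.44095008 0.04063739]
t 36.4 pos [0.4499 0.0504 0.2997] F [ 0.5 -0.   0.5] gap 1.002
```

View pics/w50c.png

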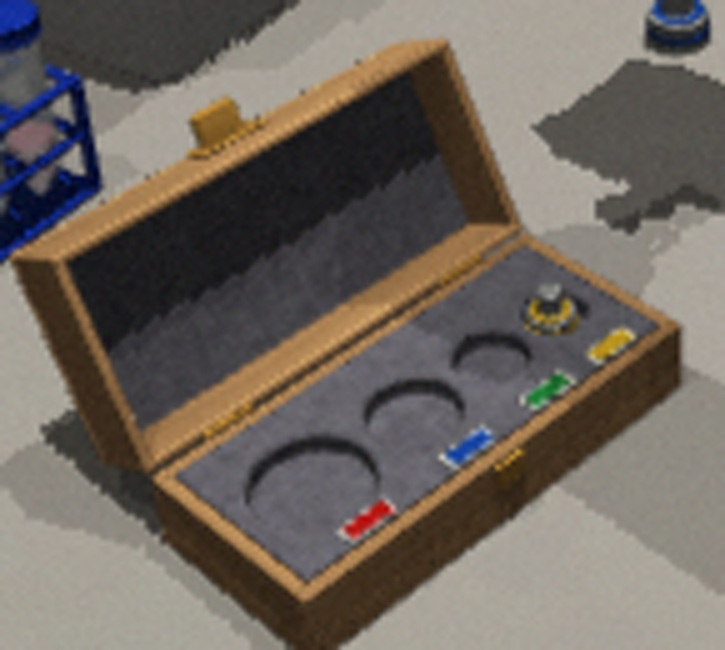

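w50 stands in its well, a little off towards image-left (549 against the well centre at about 556). I'll shift the next two well targets by about 1.5 mm. Next is w200.

```bash
sed -i 's/^SLOT=.*/SLOT={"w50":(.4594,.2194),"w200":(.4695,.307),"w500":(.477,.364)}/' h.py
python3 - <<'E'
from h import *
p=(.5816,-.0558); zg=.022
movep((*p,.12),down(0.27)); move_l((*p,zg),.08); grab(60); st()
to_pan("w200",zg,.27)
t=leave(.18)
save(grab_frame("side"),"pan200.png",(340,130,470,230),6)
print(find("w200",.0696)); s=st(); print(t,s["clock"]-t)
E
```

```text
t 39.4 pos [ 0.5819 -0.0558  0.0223] F [-0.1 -0.1  3.1] gap 0.203
t 40.5 pos [ 0.5811 -0.0556  0.1589] F [ 0.8  0.1 -1.6] gap 0.2
False
t 43.1 pos [ 0.5372 -0.2902  0.0921] F [-0.7 -0.4 -0.8] gap 0.2
w200 top score 0.66 [412.9 195.2] area 106
w200 side score 0.71 [378.2 172.5] area 124
   top [ 0.5352 -0.2871] model area 152.0625
   side [ 0.5335 -0.2847] model area 140.4375
[ 0.53433793 -0.28591354]
t 45.6 pos [ 0.5369 -0.2899  0.1798] F [-0.2  0.1 -0.7] gap 0.998
43.7833 1.8667000000000016
```

View pics/pan200.png

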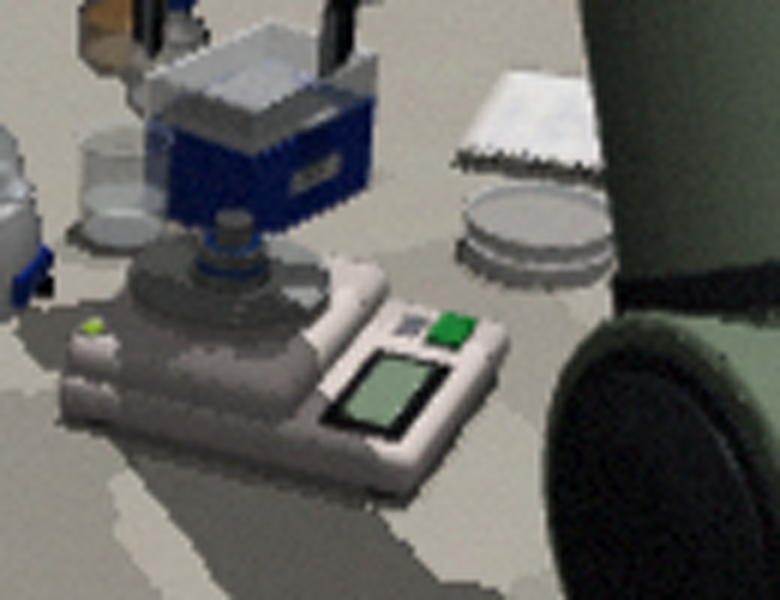

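```bash
python3 - <<'E'
from h import *
zg=.022
from_pan("w200",zg,1.44,43.8)
p=(.470,.307)
movep((*p,.14),down(1.44))
move_l((*p,.04+zg+.004),.06,until_force=8); st()
save(grab_frame("side"),"w200a.png",(240,230,305,320),8)
E
```

```text
t 51.0 pos [ 0.537  -0.2902  0.0917] F [-0.6 -1.5  0.4] gap 0.201
t 52.1 pos [ 0.5365 -0.2896  0.1892] F [-1.4  1.3 -1.9] gap 0.2
t 55.7 pos [0.4703 0.3072 0.0664] F [ 0.7 -0.3 -0.5] gap 0.001
```

View pics/w200a.png

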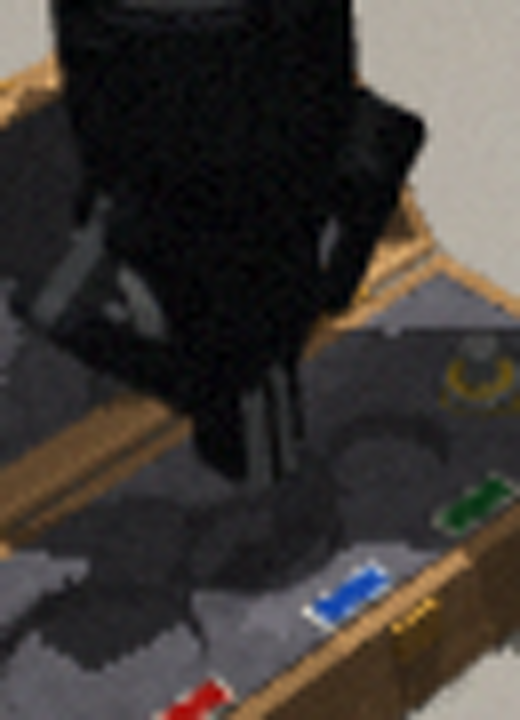

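The gripper is empty, so w200 slipped out on the way. I'll look for it.

```bash
python3 - <<'E'
from h import *
p=get_state()["position"]
move_l((p[0],p[1],.14),.1)
movep((.35,.25,.35),down(1.44))
st()
for n in("top","side"): save(grab_frame(n),f"lost_{n}.png",(180,130,480,260) if n=="top" else (190,130,450,345),2.6 if n=="top" else 2.8)
print(find("w200"))
E
```

```text
t 57.6 pos [0.3502 0.25   0.3488] F [-0.4  1.  -0.7] gap 0.002
w200 top not found
w200 side score 0.64 [257.8 269.5] area 234
   side [0.5879 0.2312] model area 234.75
[0.58791188 0.2312229 ]
```

View pics/lost_top.png

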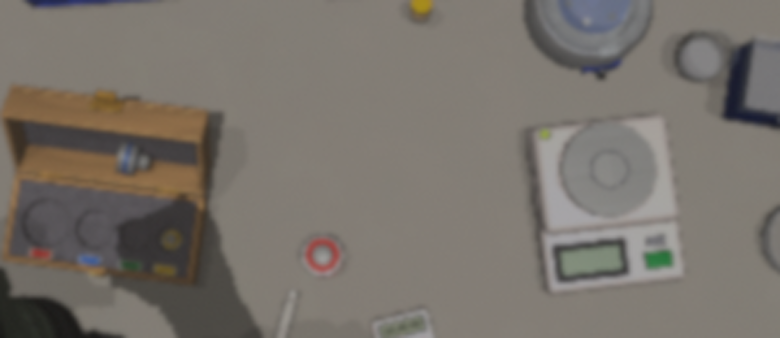

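View pics/lost_side.png

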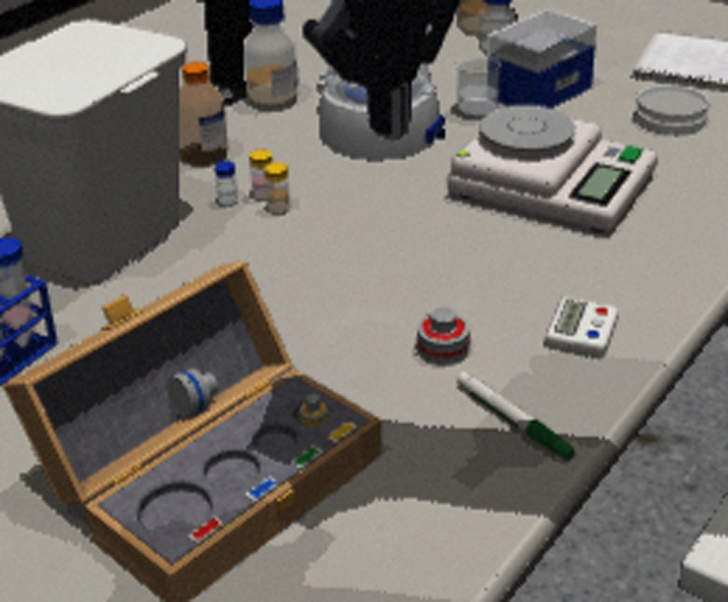

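```bash
python3 - <<'E'
from h import *
F={n:grab_frame(n) for n in("top","side")}
save(F["top"],"lt.png",(175,155,275,245),8); save(F["side"],"ls.png",(185,220,330,340),5)
H=np.array([.5240,.289,.04]); yaw=-.13; ex=np.array([np.cos(yaw),np.sin(yaw),0])
def tab(th,a=-.115,b=.036): 
    return H+ex*(a*np.cos(th)+b*np.sin(th))+np.array([0,0,1])*(-a*np.sin(th)+b*np.cos(th))
tt=[r["centre"] for r in tip_of("top","lid_tab")[:2]]; ts=[r["centre"] for r in tip_of("side","lid_tab")[:2]]; print(tt,ts)
for th in np.arange(1.75,2.15,.05):
    P=tab(th); print(round(th,2),P.round(3),proj(F["top"],P).round(1),proj(F["side"],P).round(1))
E
```

```text
[[224.3, 166.1], [414.6, 196.2]] [[233.2, 242.0], [254.1, 312.9]]
1.75 [0.579 0.282 0.147] [[217.5 176.8]] [[239.5 236.4]]
1.8 [0.585 0.281 0.144] [[218.  175.2]] [[238.3 236.5]]
1.85 [0.59  0.28  0.141] [[218.5 173.6]] [[237.1 236.8]]
1.9 [0.595 0.28  0.137] [[219.  172.1]] [[235.9 237.3]]
1.95 [0.599 0.279 0.134] [[219.5 170.7]] [[234.9 237.8]]
2.0 [0.604 0.279 0.13 ] [[220.1 169.4]] [[233.9 238.4]]
2.05 [0.608 0.278 0.125] [[220.6 168.1]] [[233.  239.1]]
2.1 [0.612 0.277 0.121] [[221.2 167. ]] [[232.1 240. ]]
```

View pics/lt.png

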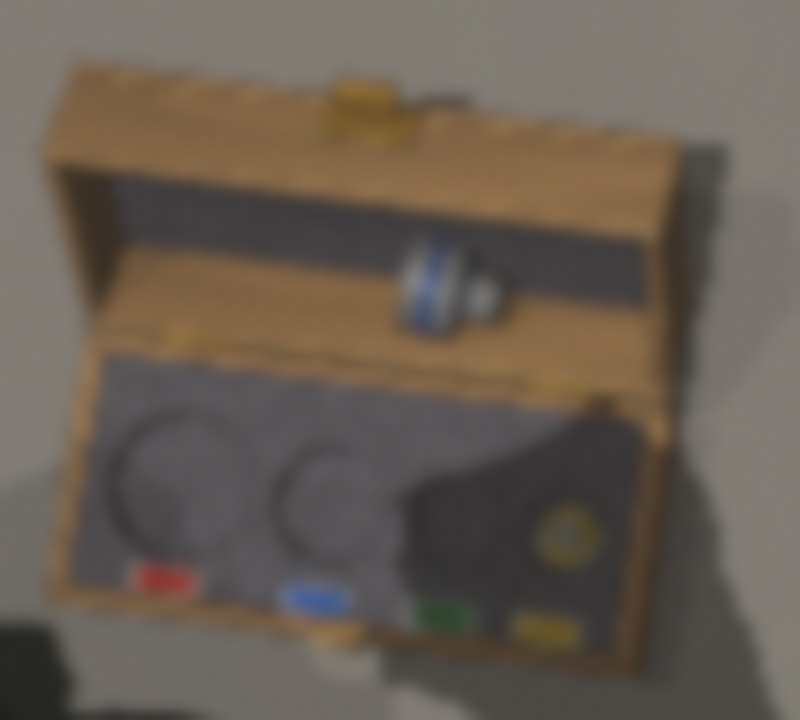

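View pics/ls.png

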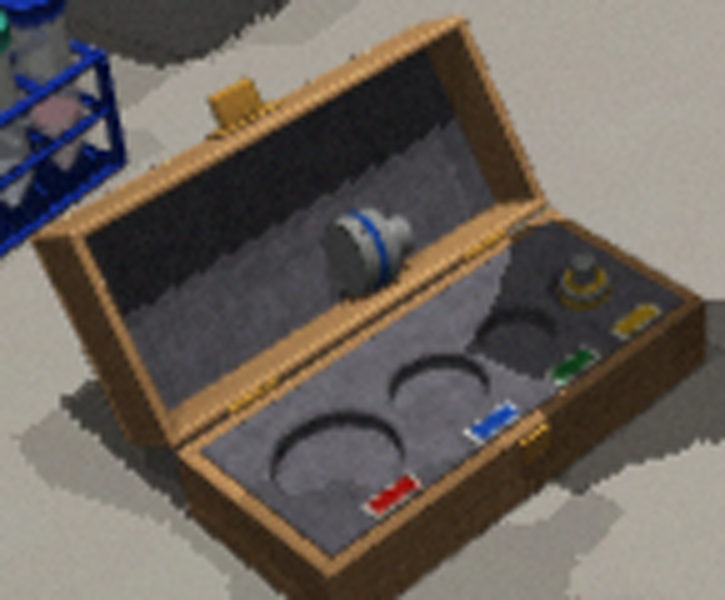

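```bash
python3 - <<'E'
from h import *
F={n:grab_frame(n) for n in("top","side")}
def tri(a,b):
    fun=lambda P:np.r_[proj(F["top"],P)[0]-a,proj(F["side"],P)[0]-b]
    s=least_squares(fun,[.55,.25,.05]); return s.x,s.fun
t8=lambda u,v:((u+.5)/8-.5+175,(v+.5)/8-.5+155); s5=lambda u,v:((u+.5)/5-.5+185,(v+.5)/5-.5+220)
# knob end centre ~ top (490,297), side (402,238); disc band centre (axis) top(432,290) 
print("disc",tri(t8(434,290),s5(362,252)))
print("knobend",tri(t8(503,298),s5(405,235)))
for n in F:
    for r in silhouettes(n,"w200")[:3]:
        m=r["mask"]; ys,xs=np.nonzero(m); print(n,r["score"],m.sum(),xs.mean(),ys.mean(),xs.min(),xs.max(),ys.min(),ys.max(), onplane(F[n],(xs.mean(),ys.mean()),.051))
yaw=-.13; ex=np.array([np.cos(yaw),np.sin(yaw)]); ey=np.array([-np.sin(yaw),np.cos(yaw)])
H=np.array([.524,.289])
for P in ((.5545,.2555),): print((P-H)@ex,(P-H)@ey)
E
```

```text
disc (array([0.55146195, 0.2674292 , 0.05177672]), array([-0.04703066, -0.06350802,  0.06104757,  0.00933482]))
knobend (array([0.54851568, 0.24163119, 0.04616032]), array([ 0.09727438,  0.13428276, -0.13013602, -0.01905689]))
top 0.63 121 229.94214876033058 190.92561983471074 224 237 185 196 [0.55102223 0.26398253 0.051     ]
top 0.48 30 245.5 221.66666666666666 243 248 219 224 [0.45736293 0.21481177 0.051     ]
top 0.46 223 303.4260089686099 228.08071748878925 296 311 220 236 [0.43826561 0.0394272  0.051     ]
side 0.57 347 348.2536023054755 250.88760806916426 339 358 240 261 [0.41255173 0.08262504 0.051     ]
side 0.53 65 301.2923076923077 276.6923076923077 297 305 272 281 [0.4497673  0.22691398 0.051     ]
side 0.51 234 257.8119658119658 269.61538461538464 249 267 262 278 [0.55168731 0.26468099 0.051     ]
0.034585381536060784 -0.029263482089544685
```

```bash
cat >> h.py <<'E'
from scipy.spatial.transform import Rotation as Ro
YAW=-.13; EX=np.array([np.cos(YAW),np.sin(YAW),0]); EY=np.array([-np.sin(YAW),np.cos(YAW),0]); EZ=np.array([0,0,1.])
def tilt(jaw,fwd,beta):
    "tool z = fwd*sin(beta) - up*cos(beta), jaw axis horizontal"
    z=fwd*np.sin(beta)-EZ*np.cos(beta); x=jaw/np.linalg.norm(jaw); y=np.cross(z,x)
    return Ro.from_matrix(np.c_[x,y,z]).as_rotvec(), z
E
python3 - <<'E'
from h import *
C=np.array([.551,.2605,.052]); o,z=tilt(EY,EX,.6)
print(ik(C+.01*z,o), ik(C-.11*z,o), get_state()["q"])
X=np.array([1.,0,0]);Y=np.array([0,1.,0])
for jaw in (Y,-Y):
  for b in(.0,.45,.8,.95):
    o2,z2=tilt(jaw,X,b); print(b,ik((.5,-.03,.06),o2))
print(ik((.5,-.03,.1),down(3.14)),ik((.5,-.03,.1),down(-.0)))
let_go(); movep(C-.11*z,o); st()
for n in("side",): save(grab_frame(n),"app.png",(185,170,330,340),4)
E
```

```text
[ 0.47575314  0.47670377 -0.80867246 -0.22690156 -0.3273099   0.51930606] [ 0.56724258  0.21231879 -0.82542215  0.05002397 -0.37101382  0.60485587] [ 4.48280828e-01  4.28295617e-02 -2.41528420e-01  1.28633703e+00
  1.78929407e-05  5.79085154e-01]
0.0 [-0.20739784  0.42711595 -0.54308332  0.60059706  0.         -0.20739784]
0.45 [-0.28206763  0.2525901  -1.02029826 -0.13649894  0.12136698 -0.25525246]
0.8 None
0.95 None
0.0 [-0.20739784  0.42711595 -0.54308332  0.60059706  0.          2.93419481]
0.45 [-0.28206763  0.2525901  -1.02029826 -0.13649894  0.12136698  2.88634019]
0.8 None
0.95 None
[-0.20739784  0.37074899 -0.50236926  0.69767807  0.         -1.77660151] [-0.20739784  0.37074899 -0.50236926  0.69767807  0.          1.36339849]
t 60.2 pos [0.4901 0.269  0.1435] F [ 1.1 -0.1  0.9] gap 1.001
```

View pics/app.png

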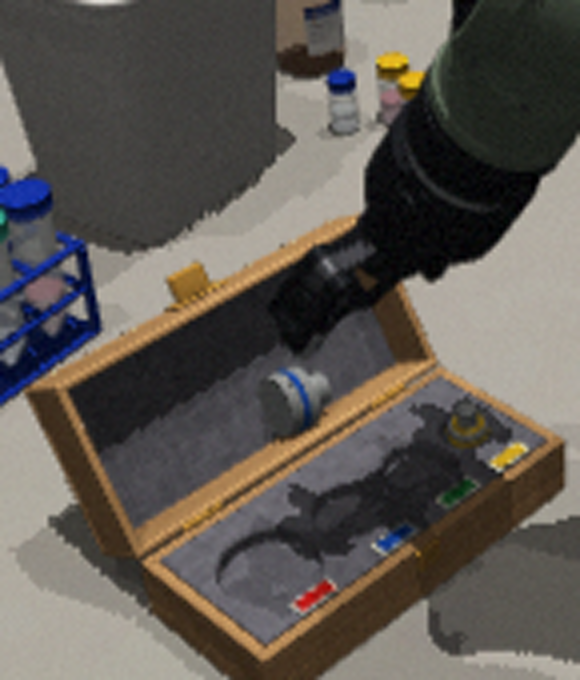

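```bash
python3 - <<'E'
from h import *
C=np.array([.551,.2605,.052]); o,z=tilt(EY,EX,.6)
print(move_l(C+.01*z,.06,until_force=6)); st()
grab(80); st()
save(grab_frame("side"),"grl.png",(185,170,330,340),4)
for x in (.5,.55,.6,.65,.7):
  for b in (.6,.8,.95):
    for psi in (0,-.8,.8,1.57,-1.57):
      f=np.array([np.cos(psi),np.sin(psi),0]); j=np.array([-np.sin(psi),np.cos(psi),0])
      o2,_=tilt(j,f,b); a=ik((x,-.03,.04),o2)
      print(x,b,psi,a is not None,end="; ")
  print()
E
```

```text
False
t 62.4 pos [0.5566 0.2599 0.044 ] F [ 0.1  0.3 -1.2] gap 1.0
t 62.9 pos [0.5565 0.2598 0.044 ] F [-3.7 -0.4  3. ] gap 0.387
0.5 0.6 0 True; 0.5 0.6 -0.8 True; 0.5 0.6 0.8 True; 0.5 0.6 1.57 True; 0.5 0.6 -1.57 True; 0.5 0.8 0 False; 0.5 0.8 -0.8 True; 0.5 0.8 0.8 True; 0.5 0.8 1.57 True; 0.5 0.8 -1.57 True; 0.5 0.95 0 False; 0.5 0.95 -0.8 True; 0.5 0.95 0.8 True; 0.5 0.95 1.57 True; 0.5 0.95 -1.57 True; 
0.55 0.6 0 True; 0.55 0.6 -0.8 True; 0.55 0.6 0.8 True; 0.55 0.6 1.57 True; 0.55 0.6 -1.57 True; 0.55 0.8 0 True; 0.55 0.8 -0.8 True; 0.55 0.8 0.8 True; 0.55 0.8 1.57 True; 0.55 0.8 -1.57 True; 0.55 0.95 0 False; 0.55 0.95 -0.8 True; 0.55 0.95 0.8 True; 0.55 0.95 1.57 True; 0.55 0.95 -1.57 True; 
0.6 0.6 0 True; 0.6 0.6 -0.8 True; 0.6 0.6 0.8 True; 0.6 0.6 1.57 True; 0.6 0.6 -1.57 True; 0.6 0.8 0 True; 0.6 0.8 -0.8 True; 0.6 0.8 0.8 True; 0.6 0.8 1.57 True; 0.6 0.8 -1.57 True; 0.6 0.95 0 True; 0.6 0.95 -0.8 True; 0.6 0.95 0.8 True; 0.6 0.95 1.57 True; 0.6 0.95 -1.57 True; 
0.65 0.6 0 True; 0.65 0.6 -0.8 True; 0.65 0.6 0.8 True; 0.65 0.6 1.57 True; 0.65 0.6 -1.57 True; 0.65 0.8 0 True; 0.65 0.8 -0.8 True; 0.65 0.8 0.8 True; 0.65 0.8 1.57 True; 0.65 0.8 -1.57 True; 0.65 0.95 0 True; 0.65 0.95 -0.8 True; 0.65 0.95 0.8 True; 0.65 0.95 1.57 True; 0.65 0.95 -1.57 True; 
0.7 0.6 0 True; 0.7 0.6 -0.8 True; 0.7 0.6 0.8 True; 0.7 0.6 1.57 True; 0.7 0.6 -1.57 True; 0.7 0.8 0 True; 0.7 0.8 -0.8 True; 0.7 0.8 0.8 True; 0.7 0.8 1.57 True; 0.7 0.8 -1.57 True; 0.7 0.95 0 True; 0.7 0.95 -0.8 True; 0.7 0.95 0.8 True; 0.7 0.95 1.57 True; 0.7 0.95 -1.57 True;
```

View pics/grl.png

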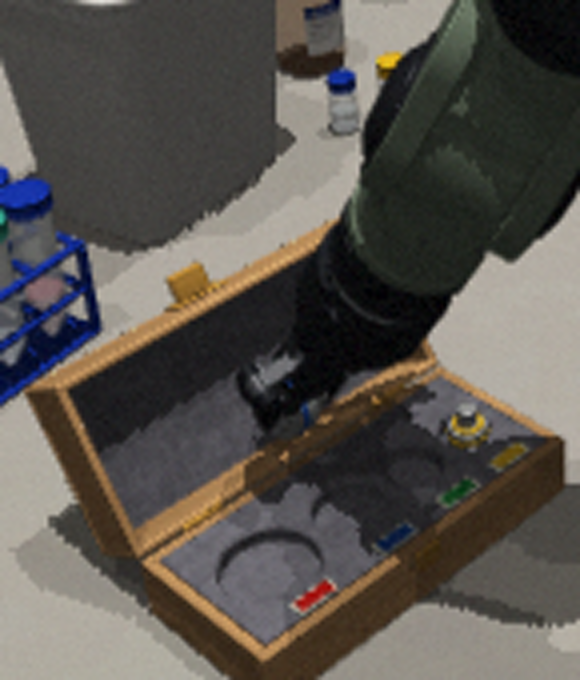

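```bash
python3 - <<'E'
from h import *
C=np.array([.551,.2605,.052]); o,z=tilt(EY,EX,.6)
move_l(C-.13*z,.08); s=st()
p=s["position"]; move_l((.45,.22,.24),.12); s=st()
move_l((.52,.08,.2),.15,rot=down(2.3)); 
move_l((.60,-.03,.12),.15,rot=down(3.1415)); st()
save(grab_frame("side"),"carry.png",(250,130,400,260),5)
E
```

```text
t 64.9 pos [0.4782 0.2698 0.1589] F [-0.  -0.3 -2.8] gap 0.388
t 65.8 pos [0.4498 0.22   0.2395] F [-0.5  0.  -2.5] gap 0.388
t 68.4 pos [ 0.5998 -0.0295  0.1205] F [ 0.4  0.4 -2.2] gap 0.394
```

View pics/carry.png

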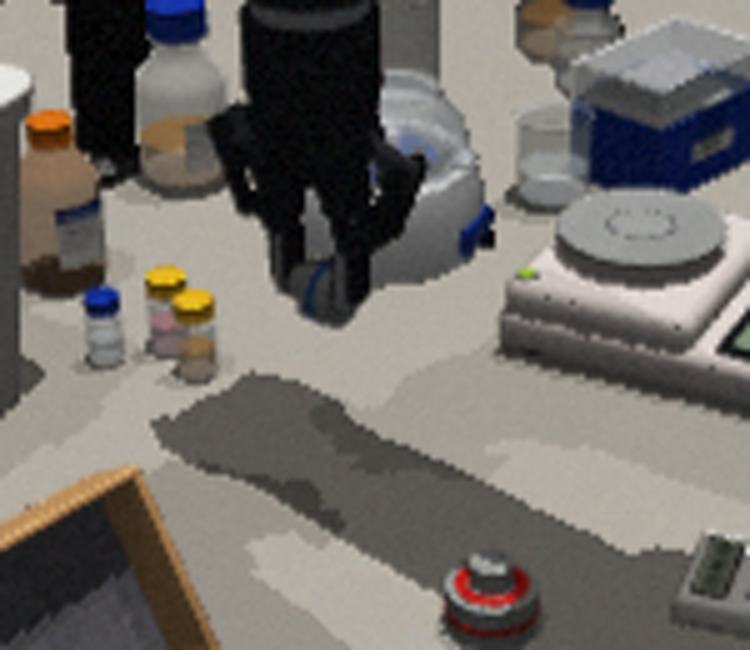

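```bash
python3 - <<'E'
from h import *
move_l((.60,-.03,.03),.06,until_force=5); st()
print(move_l((.60,-.03,.004),.01,until_force=2)); s=st()
let_go(); p=s["position"]
move_l((p[0],p[1],.12),.06)
movep((.50,.1,.25),down(3.1415))
save(grab_frame("side"),"lay.png",(290,180,370,250),8)
save(grab_frame("top"),"layt.png",(300,150,370,220),8)
st()
E
```

```text
t 70.1 pos [ 0.6003 -0.03    0.0304] F [ 0.1  0.  -2.1] gap 0.393
True
t 71.8 pos [ 0.6    -0.03    0.0111] F [-0.   0.6  4.6] gap 0.387
t 75.3 pos [0.5002 0.0991 0.2486] F [ 0.2 -0.2 -0.9] gap 1.002
```

View pics/lay.png

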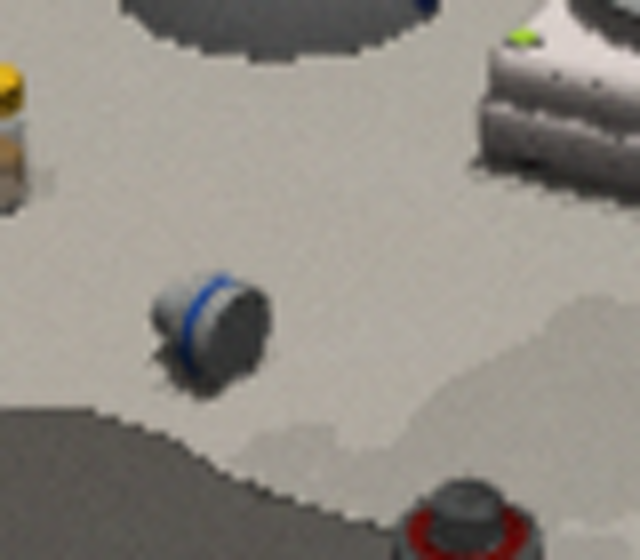

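View pics/layt.png

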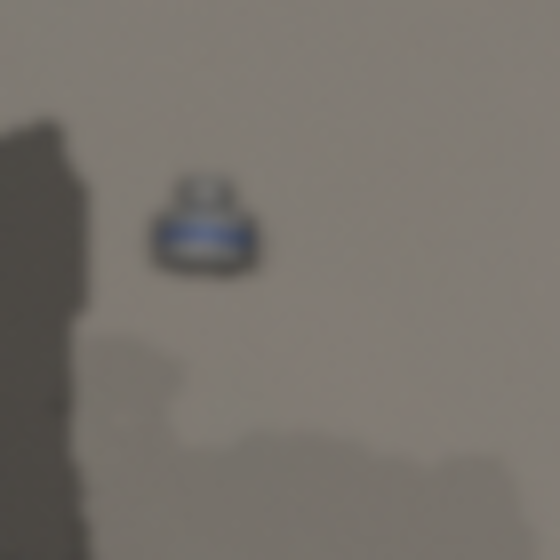

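```bash
python3 - <<'E'
from h import *
F=grab_frame("top"); S=grab_frame("side")
t8=lambda u,v:((u+.5)/8-.5+300,(v+.5)/8-.5+150); s8=lambda u,v:((u+.5)/8-.5+290,(v+.5)/8-.5+180)
c=onplane(F,t8(205,241),.02); print(c, onplane(S,s8(218,332),.019), proj(S,(c[0],c[1],.019)))
p=np.array([c[0],c[1],.009])
print(p)
movep((c[0],c[1],.12),down(1.5708)); move_l(p,.06,until_force=6); st(); grab(80); s=st()
save(grab_frame("side"),"cross.png",(280,150,400,250),6)
E
```

```text
[ 0.59068264 -0.02668988  0.02      ] [ 0.58902596 -0.02401372  0.019     ] [[316.89313031 220.47699237]]
[ 0.59068264 -0.02668988  0.009     ]
t 78.6 pos [ 0.591  -0.0267  0.0094] F [-0.3 -0.3 -0.3] gap 1.0
t 79.1 pos [ 0.5913 -0.0269  0.0096] F [-0.  -0.8  3.6] gap 0.415
```

View pics/cross.png

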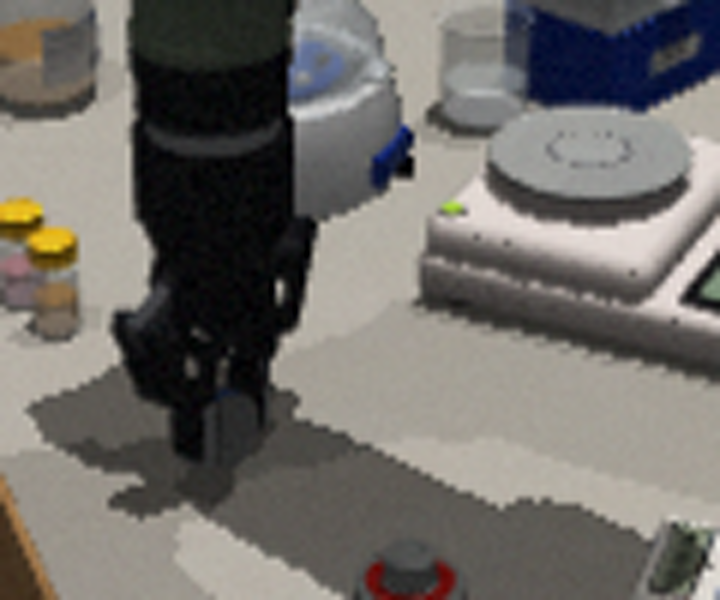

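```bash
python3 - <<'E'
from h import *
X=np.array([1.,0,0]);Y=np.array([0,1.,0])
p=get_state()["position"]
move_l((p[0],p[1],.10),.08)
o,z=tilt(Y,X,.95)
move_l((.60,-.03,.10),.06,rot=o); st()
move_l((.60,-.03,.022),.05,until_force=5)
print(move_l((.60,-.03,.008),.01,until_force=2)); st()
save(grab_frame("side"),"tilted.png",(260,150,400,250),5)
E
```

```text
t 82.9 pos [ 0.6003 -0.0301  0.1004] F [ 0.3 -0.  -2. ] gap 0.416
True
t 85.5 pos [ 0.6    -0.03    0.0118] F [0.3 0.9 2.7] gap 0.413
```

View pics/tilted.png

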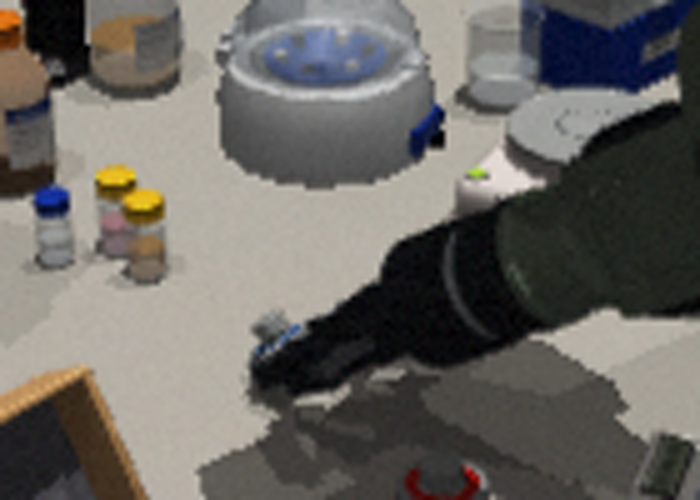

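```bash
python3 - <<'E'
from h import *
X=np.array([1.,0,0]);Y=np.array([0,1.,0])
o,z=tilt(Y,X,.95)
let_go(); p=get_state()["position"]
move_l(p-.10*z,.08)
movep((.45,.1,.3),down(1.44))
save(grab_frame("side"),"up.png",(290,180,370,280),6)
print(find("w200"),find("w500")); st()
E
```

```text
Traceback (most recent call last):
cell.MotionError: the arm cannot follow that straight line within its joint ranges
```

```bash
python3 - <<'E'
from h import *
X=np.array([1.,0,0]);Y=np.array([0,1.,0])
o,z=tilt(Y,X,.95)
p=get_state()["position"]; st()
for d in (.06,.04,.03):
    try: move_l(p-d*z,.06); print(d); break
    except MotionError: pass
p=get_state()["position"]
o2,_=tilt(Y,X,.6)
move_l((p[0],p[1],.14),.1,rot=o2)
movep((.45,.1,.3),down(1.44))
save(grab_frame("side"),"up.png",(290,180,370,280),6)
print(find("w200"),find("w500")); st()
E
```

```text
t 86.1 pos [ 0.5993 -0.0299  0.011 ] F [-0.   0.4 -0. ] gap 1.0
w200 top not found
w200 side score 0.63 [320.1 223.4] area 157
   side [ 0.5799 -0.0272] model area 170.125
w500 top score 0.43 [304.1 229.1] area 170
w500 side score 0.67 [347.9 250.2] area 328
   top [0.4367 0.0384] model area 220.25
   side [0.4406 0.0397] model area 344.75
[ 0.57986288 -0.02716555] [0.43861812 0.03902254]
t 89.2 pos [0.45   0.0998 0.2998] F [-0.8  0.  -0.5] gap 1.001
```

View pics/up.png

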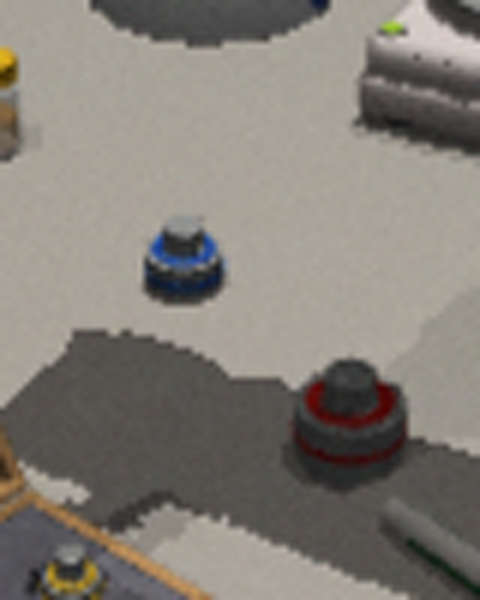

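```bash
python3 - <<'E'
from h import *
p=(.580,-.0272); zg=.022
movep((*p,.12),down(-.13)); move_l((*p,zg),.08); grab(20); let_go()
s=get_state(); move_l((*p,.06),.08)
movep((*p,.061),down(1.44)); move_l((*p,zg),.08); grab(90); st()
move_l((*p,.2),.12); st()
move_l((.42,.25,.2),.2)
q=SLOT["w200"]
move_l((*q,.15),.12); move_l((*q,.04+zg+.006),.06,until_force=8); st()
save(grab_frame("side"),"w200b.png",(230,220,310,320),7)
E
```

```text
t 96.3 pos [ 0.5802 -0.0277  0.0227] F [-2.4 -1.4  5.2] gap 0.19
t 98.0 pos [ 0.5795 -0.0271  0.1992] F [ 0.3 -0.2 -2.5] gap 0.186
t 102.2 pos [0.4698 0.3072 0.0684] F [ 0.6  0.4 -1.1] gap 0.187
```

View pics/w200b.png

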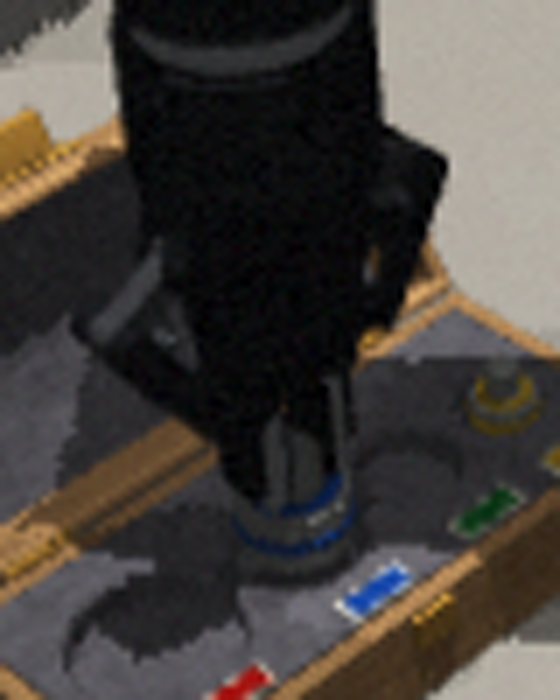

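```bash
python3 - <<'E'
from h import *
q=SLOT["w200"]
print(move_l((*q,.0515),.015,until_force=4)); s=st()
if s["position"][2]<.0535:
    leave(.17); movep((.40,.15,.3),down(1.44))
    save(grab_frame("side"),"w200c.png",(190,215,335,345),5); print(find("w500")); st()
E
```

```text
True
t 103.2 pos [0.4696 0.3069 0.0527] F [0.1 0.2 5. ] gap 0.183
w500 top score 0.71 [303.5 228.5] area 207
w500 side score 0.79 [348.2 250.7] area 291
   top [0.4385 0.0404] model area 217.875
   side [0.4387 0.0415] model area 346.125
[0.4386005  0.04096801]
t 107.1 pos [0.4    0.1506 0.299 ] F [ 0.4  0.8 -0.7] gap 1.002
```

```bash
ls pics/w200c.png
```

```text
pics/w200c.png
```

View pics/w200c.png

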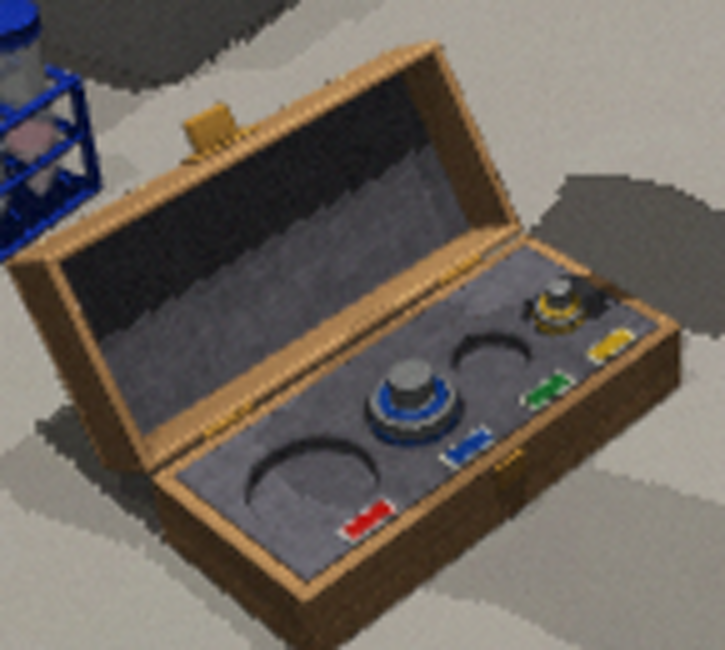

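```bash
sed -i 's/^    movep((\*p,.16),down(phi))/    move_l((*p,.16),.2,rot=down(phi))/' h.py; python3 - <<'E'
from h import *
p=(.4386,.041); zg=.029
movep((*p,.12),down(-.92)); move_l((*p,zg),.08); grab(120); st()
s=to_pan("w500",zg,-.92)
save(grab_frame("side"),"pan500a.png",(340,130,470,230),6)
E
```

```text
t 110.8 pos [0.4404 0.0397 0.0303] F [-0.4 -3.5 11.3] gap 0.223
t 111.8 pos [0.4393 0.0399 0.1589] F [-1.2  0.1 -4.7] gap 0.222
False
t 115.7 pos [ 0.5372 -0.2902  0.0955] F [-0.3 -0.1 -0.2] gap 0.224
```

View pics/pan500a.png

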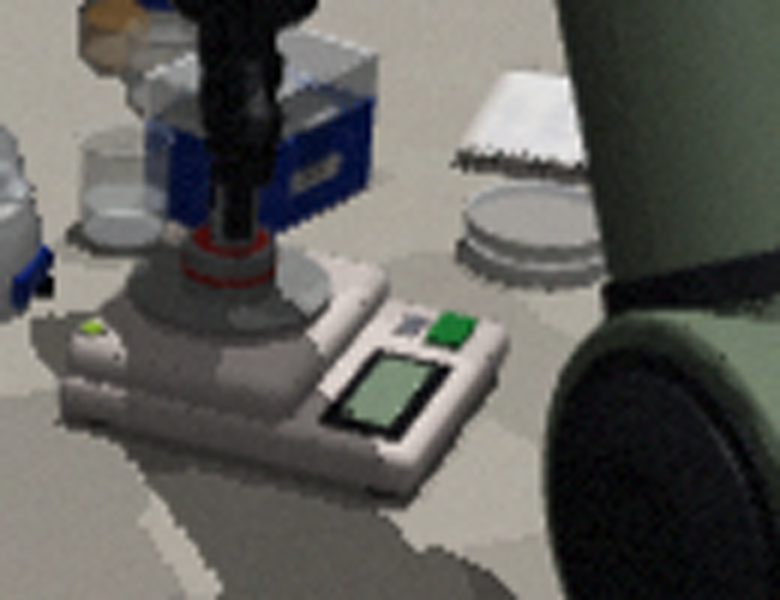

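```bash
python3 - <<'E'
from h import *
t=leave(.18)
save(grab_frame("side"),"pan500.png",(340,130,470,230),6)
print(find("w500",.066)); s=st(); print(t)
d=4.5-(s["clock"]-t); sleep(max(d,0))
z=.066+.0315
movep((*PAN,.18),down(.655)); move_l((*PAN,z),.08); st(); grab(70); st()
move_l((*PAN,.20),.06); st()
save(grab_frame("side"),"pan500l.png",(340,80,470,230),4)
E
```

```text
w500 top not found
w500 side score 0.65 [377.6 172.4] area 225
   side [ 0.5364 -0.2857] model area 231.75
[ 0.53637437 -0.28569999]
t 118.2 pos [ 0.5369 -0.29    0.1798] F [ 0.1 -0.   0.8] gap 1.001
116.3833
t 123.5 pos [ 0.5374 -0.2903  0.0981] F [ 0.3 -0.1  0.4] gap 1.001
t 124.1 pos [ 0.5373 -0.2899  0.0976] F [0.7 0.1 0.5] gap 0.241
t 125.9 pos [ 0.5368 -0.2899  0.1996] F [-0.2 -0.5 -4.4] gap 0.244
```

View pics/pan500.png

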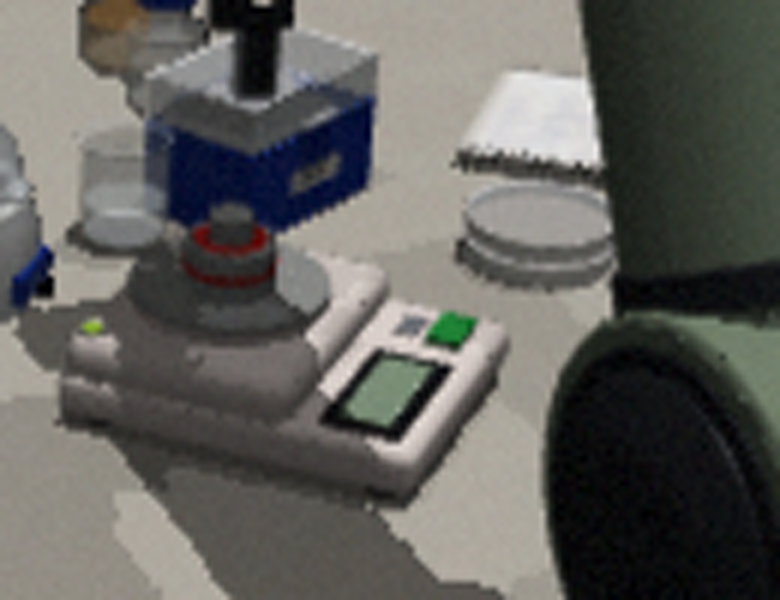

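View pics/pan500l.png

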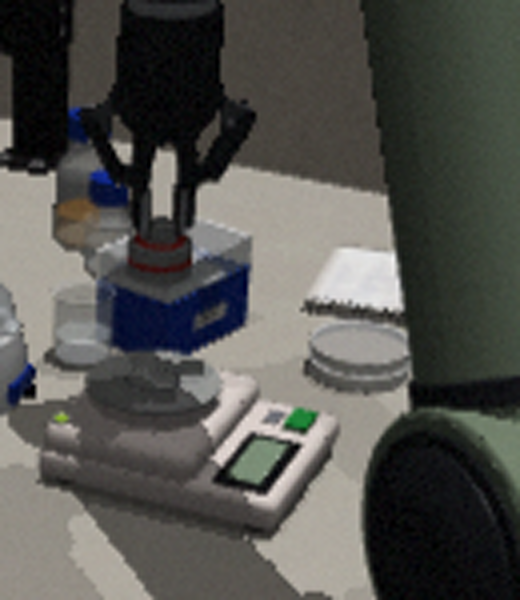

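```bash
python3 - <<'E'
from h import *
q=SLOT["w500"]; zg=.0315
move_l((.42,.1,.22),.2); move_l((.42,.27,.22),.2); st()
move_l((*q,.18),.12); move_l((*q,.04+zg+.006),.06,until_force=8); st()
save(grab_frame("side"),"w500b.png",(220,230,310,330),7)
E
```

```text
t 129.2 pos [0.4198 0.2691 0.2198] F [ 0.5 -0.2 -5.1] gap 0.241
t 132.2 pos [0.4773 0.3642 0.0779] F [-0.1 -0.3 -4.9] gap 0.24
```

View pics/w500b.png

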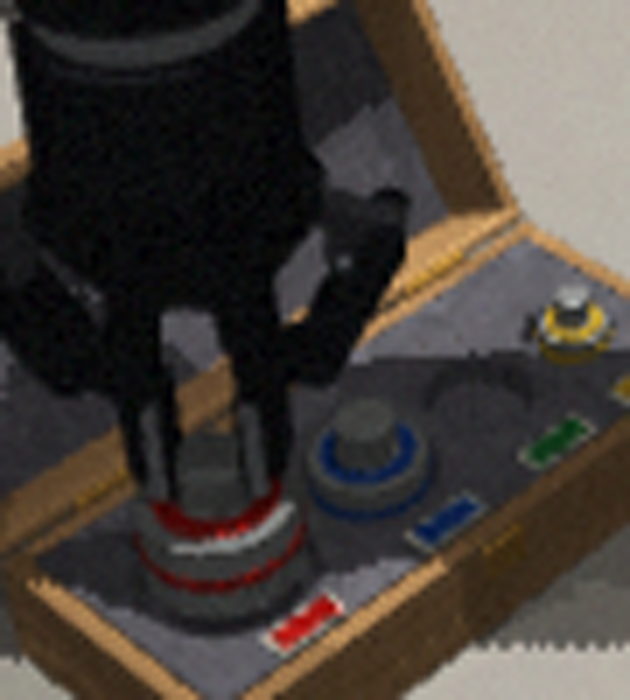

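```bash
python3 - <<'E'
from h import *
q=SLOT["w500"]
print(move_l((*q,.060),.015,until_force=5)); s=st()
if s["position"][2]<.0645:
    leave(.18); movep((.38,.15,.3),down(.655))
    save(grab_frame("side"),"w500c.png",(190,215,335,345),5)
    save(grab_frame("top"),"w500t.png",(175,155,275,245),8); st()
E
```

```text
True
t 133.2 pos [0.4769 0.3639 0.0622] F [-0.3  0.3  6.1] gap 0.242
t 137.1 pos [0.3804 0.1506 0.2993] F [-0.8 -0.3 -0.5] gap 1.001
```

```bash
ls pics/w500c.png
```

```text
pics/w500c.png
```

View pics/w500c.png

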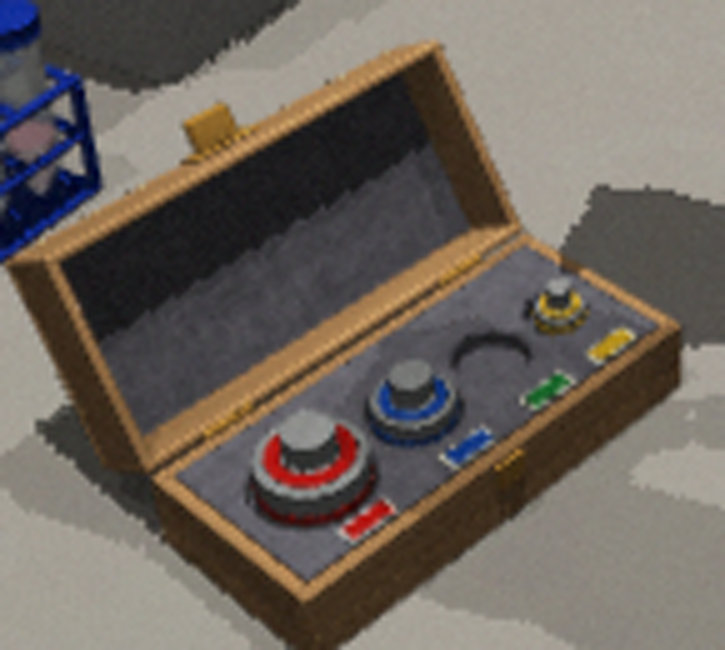

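View pics/w500t.png

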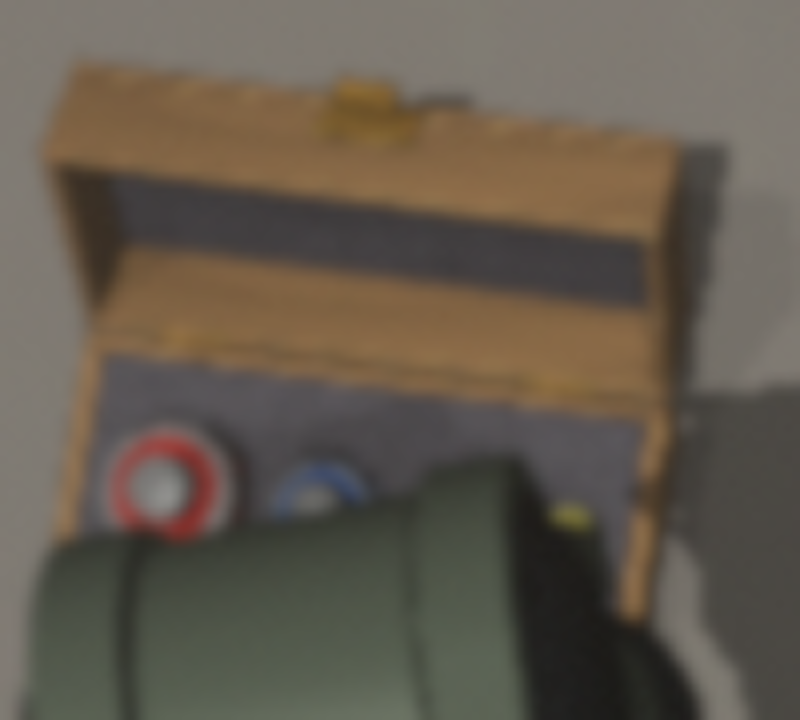

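```bash
python3 - <<'E'
from h import *
movep((.38,-.1,.3),down(.655))
S=grab_frame("side");T=grab_frame("top")
a=np.hstack([cv2.resize(S["img"][260:295,280:325],None,fx=9,fy=9,interpolation=cv2.INTER_CUBIC),cv2.resize(T["img"][205:240,225:267],None,fx=9,fy=9,interpolation=cv2.INTER_CUBIC)])
cv2.imwrite("pics/w50z.png",a[:,:,::-1])
for w in("w50","w200","w500"): print(find(w,.03))
E
```

```text
w50 top score 0.59 [245.4 222. ] area 39
w50 side score 0.62 [301.1 277.1] area 94
   top [0.457  0.2173] model area 57.5
   side [0.4588 0.2169] model area 112.1875
[0.45789888 0.21712296]
w200 top score 0.57 [214.9 218.5] area 127
w200 side score 0.66 [272.  295.8] area 280
   top [0.4674 0.31  ] model area 145.5625
   side [0.4714 0.3066] model area 298.9375
[0.46938752 0.30832356]
w500 top score 0.49 [195.9 215.6] area 220
w500 side score 0.62 [252.1 308.9] area 478
   top [0.4759 0.3672] model area 258.125
   side [0.4779 0.3633] model area 547.9375
[0.47691423 0.36524378]
```

View pics/w50z.png

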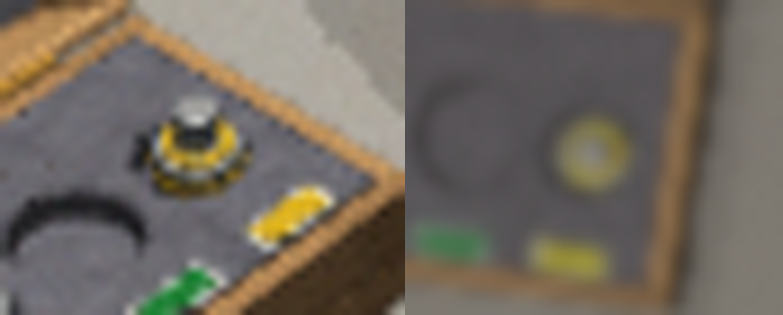

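```bash
python3 - <<'E'
from h import *
from h import _t
S=grab_frame("side");T=grab_frame("top")
def show(w,z0,c):
    pass
for w,xy in (("w50",(.457,.2173)),("w50",(.4579,.2171)),("w200",(.4694,.3075))):
    R,h,r,H=DIM[w]
    for z0 in(.03,.04):
        q=proj(S,np.c_[xy[0]+r*np.cos(_t),xy[1]+r*np.sin(_t),np.full(48,z0+H)]); d=proj(S,np.c_[xy[0]+R*np.cos(_t),xy[1]+R*np.sin(_t),np.full(48,z0+h)])
        print(w,z0,"knob top rows",q.min(0).round(1),q.max(0).round(1),"disc top",d.min(0).round(1),d.max(0).round(1),"top cam",proj(T,(*xy,z0+h)).round(1))
ov=cv2.resize(S["img"],None,fx=10,fy=10,interpolation=cv2.INTER_CUBIC)
for (z0,col) in((.03,(255,0,255)),(.04,(0,255,255))):
    for rad,z in((.012,.0125),(.006,.0255),(.012,0)):
        q=proj(S,np.c_[.4579+rad*np.cos(_t),.2171+rad*np.sin(_t),np.full(48,z0+z)]); cv2.polylines(ov,[((q+.5)*10).astype(np.int32)],True,col,1)
q=proj(S,np.c_[.4585+.015*np.cos(_t),.2185+.015*np.sin(_t),np.full(48,.04)]); cv2.polylines(ov,[((q+.5)*10).astype(np.int32)],True,(255,255,255),1)
cv2.imwrite("pics/ov50.png",ov[2600:3000,2750:3300,::-1])
E
```

```text
w50 0.03 knob top rows [298.7 270.2] [303.8 273.5] disc top [296.4 272.8] [306.6 279.5] top cam [[245.1 221.9]]
w50 0.04 knob top rows [298.5 266.9] [303.7 270.2] disc top [296.2 269.6] [306.5 276.2] top cam [[244.6 221.8]]
w50 0.03 knob top rows [298.5 270. ] [303.6 273.3] disc top [296.2 272.7] [306.4 279.3] top cam [[245.2 221.7]]
w50 0.04 knob top rows [298.3 266.7] [303.4 270. ] disc top [296.  269.4] [306.2 276. ] top cam [[244.7 221.5]]
w200 0.03 knob top rows [267.  285.3] [276.1 291.5] disc top [263.5 287.7] [280.6 299.5] top cam [[215.1 217.7]]
w200 0.04 knob top rows [266.6 281.9] [275.7 288. ] disc top [263.1 284.4] [280.3 296.1] top cam [[214.3 217.4]]
```

View pics/ov50.png

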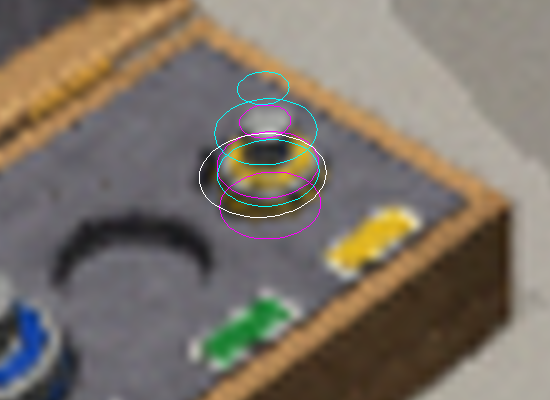

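```bash
python3 - <<'E'
from h import *
grab(20)
p=(.4575,.217)
movep((*p,.12),down(1.44)); move_l((*p,.065),.06,until_force=5)
print(move_l((*p,.050),.01,until_force=3)); st()
move_l((*p,.16),.12); st()
print([ (b,ik((x,.27,z),tilt(EY,EX,b)[0]) is not None) for b in (-.3,0,.3) for x,z in((.66,.11),(.60,.17),(.45,.1))])
E
```

```text
True
t 143.0 pos [0.4575 0.217  0.0555] F [0.2 0.2 5.1] gap -0.001
t 144.1 pos [0.4569 0.2168 0.1592] F [-0.3  0.4  0.4] gap 0.0
[(-0.3, True), (-0.3, True), (-0.3, True), (0, True), (0, True), (0, True), (0.3, True), (0.3, True), (0.3, True)]
```

```bash
python3 - <<'E'
from h import *
H=np.array([.524,.289,.04])
rt=lambda a,b,t: np.array([a*np.cos(t)+b*np.sin(t),-a*np.sin(t)+b*np.cos(t)])
def tip(t):
    c=rt(-.09,.046,t)
    if t>=np.pi/2: x=max(rt(a,b,t)[0] for a,b in((-.106,.046),(-.124,.04),(0,.046)) if True)
    else: x=c[0]
    return H+EX*(x+.011)+EZ*c[1]
W=lambda x,z:H+EX*x+EZ*(z-.04)
o=down(1.44)
move_l((.44,.22,.30),.2)
movep(W(.128,.30),o); move_l(W(.128,.095),.12,until_force=6); st()
for t in np.r_[np.arange(2.0,.3,-.17)]:
    r=move_l(tip(t),.08,until_force=20); s=get_state(); print(round(t,2),r,s["position"].round(3),s["contact_force"].round(1),round(s["clock"],1))
    if r: break
save(grab_frame("side"),"lid1.png",(180,180,340,345),4)
E
```

```text
t 147.6 pos [0.6515 0.2726 0.0958] F [ 1.4  0.7 -1.1] gap 0.001
2.0 False [0.626 0.276 0.106] [ 5.2 -2.   3.9] 148.2
1.83 False [0.609 0.278 0.118] [ 5.6 -1.3  4.3] 148.6
1.66 False [0.591 0.281 0.127] [ 2.9 -0.2  3. ] 149.0
1.49 False [0.572 0.283 0.133] [ 0.2 -0.3  0.2] 149.3
1.32 False [0.556 0.285 0.139] [-0.  -0.7  0.2] 149.7
1.15 False [0.54  0.287 0.141] [ 0.1 -0.1 -1. ] 150.1
0.98 False [0.523 0.289 0.14 ] [ 0.5 -0.4 -0.5] 150.4
0.81 False [0.506 0.291 0.137] [ 0.6 -0.2 -0.4] 150.8
0.64 False [0.49  0.293 0.131] [-0.1  0.5  0.8] 151.2
0.47 False [0.476 0.295 0.122] [0.1 0.7 0.6] 151.6
```

View pics/lid1.png

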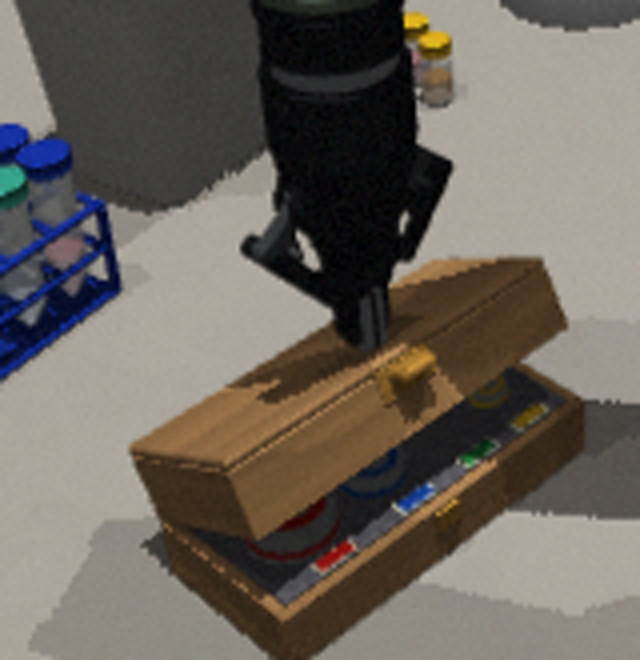

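```bash
python3 - <<'E'
from h import *
H=np.array([.524,.289,.04]); W=lambda x,z:H+EX*x+EZ*(z-.04)
print(move_l(W(-.075,.10),.06,until_force=15)); st()
print(move_l(W(-.082,.080),.02,until_force=10)); st()
p=get_state()["position"]; move_l((p[0],p[1],.2),.12)
movep((.40,-.05,.32),down(1.44)); st()
for n in("side","top"): save(grab_frame(n),f"fin_{n}.png",(170,120,450,345) if n=="side" else (170,110,480,260),2.6)
E
```

```text
False
t 152.3 pos [0.4495 0.2988 0.1   ] F [-0.8 -0.3  0.4] gap -0.003
True
t 153.1 pos [0.4446 0.2993 0.086 ] F [-1.  -0.7  6.1] gap -0.006
t 155.6 pos [ 0.4001 -0.0495  0.3196] F [ 0.9 -0.1  0. ] gap -0.004
```

View pics/fin_side.png

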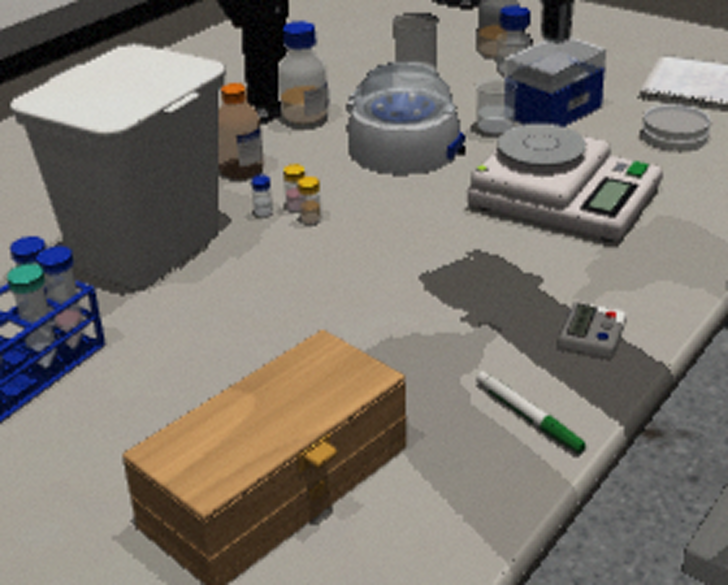

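View pics/fin_top.png

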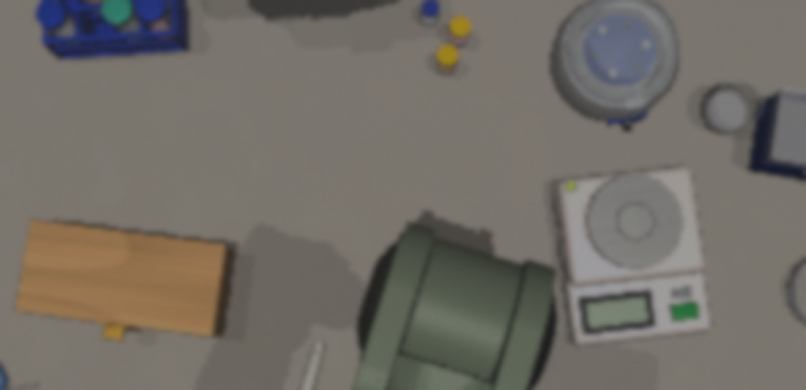

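```bash
python3 - <<'E'
from h import *
print(sign_off()); st()
E
```

```text
the job is handed in; nothing more can be done
None
the job is handed in; nothing more can be done
```

The morning check is finished and handed in at about 156 s. One weight slipped out of the gripper on the way, and I recovered it.

- **Zero key:** I pressed it fully down with the pan empty, at about 6 N.
- **Weighing:** w50, w200 and w500 were the only weights out; w100 was not there. Each stood alone near the middle of the pan, let go for more than 4 s, lightest first. The measured offsets were about 1 mm for w50, and up to about 5 mm for w200 and w500. Those two were measured in shadow, so they are less certain.
- **Dropped weight:** After its weighing, w200 came out of the gripper on the way to the case, probably by hitting the open lid, which ended slightly further back. It landed inside the lid. I picked it out, stood it upright on the bench and then put it in its own well.
- **Wells:** All three weights were lowered until they met the floor of their wells, at heights within about 1 mm of what I expected. w50 shifted a few millimetres sideways in its well later on. I rechecked it by touching its knob, which was at 55.5 mm, exactly right for a seated weight.
- **Lid and surroundings:** The lid is shut, with its top measured at 86 mm. The last pictures show the pan empty, the beaker standing and the robot clear of everything.

The two cameras disagreed by up to 4 mm on where w200 and w500 sit in the case, so I relied on the contact heights for those two.

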